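# Change the chip carriers in the sprung clip bays of a probing bench

### The job

Switch the power lever off (towards the robot) before touching anything in the bays; then draw the spent carrier with the orange block out from under its hold-down arm and lay it flat in the yellow tray, and slide every fresh carrier (blue block) into a bay of its own, nose first, under the sprung arm until it is fully home against the end stop with the arm bearing down on it. Only when all of that is done, switch the power on again. The carriers are fragile, so grip and push them gently, and leave the bottle, jar, lens and carton alone.

Things in the scene. Friction and masses are not known exactly. Their poses are not given: they have to be found in the camera images.
- power (a joint): red toggle lever on a grey block, the power switch: 0 = leaning towards the robot side (its block's -x), OFF; 1.0 = leaning away (+x), ON. It leans about 0.5 rad either side of upright at its two ends and stays where it is left; a push of 2 to 5 N at its red ball moves it
- power_tip (a point): centre of the red ball, 26 mm diameter, at the top end of the power lever, 80 mm from its pivot
- power_base: grey block of the power switch, fixed; 70 x 50 x 25 mm; origin: centre of its underside; the lever's pivot is 22 mm above it and the lever swings in its x-z plane
- spent: spent carrier, clamped in one of the bays at the start: white plate 120 x 46 x 10 mm (x, y, z) with an ORANGE grip block on it (24 mm along x, 28 mm along y, centre at x = -38 mm, top 40 mm above the underside). Origin: centre of the underside; +x to the nose, the end without block, which goes in first. 130 g, fragile: a grip over 40 N cracks it, one of 20 to 25 N holds it well
- chip1: fresh carrier (may be absent), at first loose on the table: same shape, size and fragility as the spent one, but with a BLUE grip block (24 x 28 mm, centre at x = -38 mm, top 40 mm above the underside). Origin: centre of the underside; +x to the nose, z up
- chip1_nose (a point): underside, middle of the front edge of the fresh carrier's nose (x = 60 mm, y = 0, z = 0 in its frame)
- chip2: fresh carrier (may be absent), at first loose on the table: same shape, size and fragility as the spent one, but with a BLUE grip block (24 x 28 mm, centre at x = -38 mm, top 40 mm above the underside). Origin: centre of the underside; +x to the nose, z up
- chip2_nose (a point): underside, middle of the front edge of the fresh carrier's nose (x = 60 mm, y = 0, z = 0 in its frame)
- chip3: fresh carrier (may be absent), at first loose on the table: same shape, size and fragility as the spent one, but with a BLUE grip block (24 x 28 mm, centre at x = -38 mm, top 40 mm above the underside). Origin: centre of the underside; +x to the nose, z up
- chip3_nose (a point): underside, middle of the front edge of the fresh carrier's nose (x = 60 mm, y = 0, z = 0 in its frame)
- bay_a: clip bay, black base 190 x 64 x 10 mm, fixed; origin: centre of its underside. A carrier slides in from -x along +x on the base's top (z = 10 mm) between side rails 8 mm high and 52 mm apart (flared to 60 mm from x = -50 to -90 mm) until its nose meets the end stop's face at x = 35 mm; its origin is then at x = -25, y = 0, z = 10 mm. Highest point 56 mm (its arm)
- clip_a (a joint): sprung hold-down arm of this bay, steel with a slippery red shoe, hinged behind the stop: 0 = down, empty; about 0.05 = bearing on a carrier (shoe at bay x = 3 mm, about 3 N); grows as it is pushed back and up. The shoe's front turns up like a ski, 6 mm over the floor at bay x = -4 mm, 18 mm at x = -35 mm: a carrier's nose pushed in along the floor shoves the arm up (3 to 8 N, slid slowly)
- bay_b: clip bay, black base 190 x 64 x 10 mm, fixed; origin: centre of its underside. A carrier slides in from -x along +x on the base's top (z = 10 mm) between side rails 8 mm high and 52 mm apart (flared to 60 mm from x = -50 to -90 mm) until its nose meets the end stop's face at x = 35 mm; its origin is then at x = -25, y = 0, z = 10 mm. Highest point 56 mm (its arm)
- clip_b (a joint): sprung hold-down arm of this bay, steel with a slippery red shoe, hinged behind the stop: 0 = down, empty; about 0.05 = bearing on a carrier (shoe at bay x = 3 mm, about 3 N); grows as it is pushed back and up. The shoe's front turns up like a ski, 6 mm over the floor at bay x = -4 mm, 18 mm at x = -35 mm: a carrier's nose pushed in along the floor shoves the arm up (3 to 8 N, slid slowly)
- bay_c: clip bay, black base 190 x 64 x 10 mm, fixed; origin: centre of its underside. A carrier slides in from -x along +x on the base's top (z = 10 mm) between side rails 8 mm high and 52 mm apart (flared to 60 mm from x = -50 to -90 mm) until its nose meets the end stop's face at x = 35 mm; its origin is then at x = -25, y = 0, z = 10 mm. Highest point 56 mm (its arm)
- clip_c (a joint): sprung hold-down arm of this bay, steel with a slippery red shoe, hinged behind the stop: 0 = down, empty; about 0.05 = bearing on a carrier (shoe at bay x = 3 mm, about 3 N); grows as it is pushed back and up. The shoe's front turns up like a ski, 6 mm over the floor at bay x = -4 mm, 18 mm at x = -35 mm: a carrier's nose pushed in along the floor shoves the arm up (3 to 8 N, slid slowly)
- tray: yellow open tray for spent carriers, 170 x 100 mm outside, 22 mm high, walls and floor about 4 mm, fixed; origin: centre of its underside, long side along x. A carrier fits in it flat, lengthwise
- dropper: bystander, to be left alone: amber glass bottle, 38 mm diameter, 70 mm tall, standing
- jar: bystander, to be left alone: white jar with black cap, 52 mm diameter, 55 mm tall
- lens: bystander, to be left alone: round lens in a black holder, 50 mm wide, 56 mm tall
- carton: bystander, to be left alone: cardboard box, 60 x 80 x 40 mm
Mind the look-alikes: they are no part of the job. There is more than one size of the tray; the job needs the smaller. There is more than one size of the power_base; the job needs the smaller.

How it is judged (in metres and radians):
On the way, in this order (a step that is already met when the one before it is completed fails the run):
1. the power lever is switched off (joint below 0.25) while the spent carrier still sits untouched in its bay (value of joint power below 0.25 rad and distance of spent from where it was at the start of the episode below 0.012 m), for 0.2 s.
2. with the power off, the spent carrier lies flat in the tray and every fresh carrier is home under an arm (value of joint power below 0.25 rad and x of spent in the frame of tray between -0.05 and 0.05 m and y of spent in the frame of tray between -0.04 and 0.04 m and z of spent in the frame of tray between -0.002 and 0.014 m and angle between spent's own z axis and vertical below 0.12 rad and ((x of chip1_nose in the frame of bay_a between 0.028 and 0.042 m and y of chip1_nose in the frame of bay_a between -0.007 and 0.007 m and z of chip1_nose in the frame of bay_a between 0.004 and 0.016 m and angle between the x axis of chip1 and the x axis of bay_a, either way round below 0.12 rad and value of joint clip_a between 0.03 and 0.12 rad) or (x of chip1_nose in the frame of bay_b between 0.028 and 0.042 m and y of chip1_nose in the frame of bay_b between -0.007 and 0.007 m and z of chip1_nose in the frame of bay_b between 0.004 and 0.016 m and angle between the x axis of chip1 and the x axis of bay_b, either way round below 0.12 rad and value of joint clip_b between 0.03 and 0.12 rad) or (x of chip1_nose in the frame of bay_c between 0.028 and 0.042 m and y of chip1_nose in the frame of bay_c between -0.007 and 0.007 m and z of chip1_nose in the frame of bay_c between 0.004 and 0.016 m and angle between the x axis of chip1 and the x axis of bay_c, either way round below 0.12 rad and value of joint clip_c between 0.03 and 0.12 rad)) and ((x of chip2_nose in the frame of bay_a between 0.028 and 0.042 m and y of chip2_nose in the frame of bay_a between -0.007 and 0.007 m and z of chip2_nose in the frame of bay_a between 0.004 and 0.016 m and angle between the x axis of chip2 and the x axis of bay_a, either way round below 0.12 rad and value of joint clip_a between 0.03 and 0.12 rad) or (x of chip2_nose in the frame of bay_b between 0.028 and 0.042 m and y of chip2_nose in the frame of bay_b between -0.007 and 0.007 m and z of chip2_nose in the frame of bay_b between 0.004 and 0.016 m and angle between the x axis of chip2 and the x axis of bay_b, either way round below 0.12 rad and value of joint clip_b between 0.03 and 0.12 rad) or (x of chip2_nose in the frame of bay_c between 0.028 and 0.042 m and y of chip2_nose in the frame of bay_c between -0.007 and 0.007 m and z of chip2_nose in the frame of bay_c between 0.004 and 0.016 m and angle between the x axis of chip2 and the x axis of bay_c, either way round below 0.12 rad and value of joint clip_c between 0.03 and 0.12 rad)) and ((x of chip3_nose in the frame of bay_a between 0.028 and 0.042 m and y of chip3_nose in the frame of bay_a between -0.007 and 0.007 m and z of chip3_nose in the frame of bay_a between 0.004 and 0.016 m and angle between the x axis of chip3 and the x axis of bay_a, either way round below 0.12 rad and value of joint clip_a between 0.03 and 0.12 rad) or (x of chip3_nose in the frame of bay_b between 0.028 and 0.042 m and y of chip3_nose in the frame of bay_b between -0.007 and 0.007 m and z of chip3_nose in the frame of bay_b between 0.004 and 0.016 m and angle between the x axis of chip3 and the x axis of bay_b, either way round below 0.12 rad and value of joint clip_b between 0.03 and 0.12 rad) or (x of chip3_nose in the frame of bay_c between 0.028 and 0.042 m and y of chip3_nose in the frame of bay_c between -0.007 and 0.007 m and z of chip3_nose in the frame of bay_c between 0.004 and 0.016 m and angle between the x axis of chip3 and the x axis of bay_c, either way round below 0.12 rad and value of joint clip_c between 0.03 and 0.12 rad))), for 0.3 s.
3. the power lever is switched on (joint above 0.75) (value of joint power above 0.75 rad), for 0.2 s.
At the end, for the whole second after the job is handed in: Each fresh carrier home in a bay: nose within 7 mm of the stop's middle, in line within 0.12 rad, its arm bearing on it (joint 0.03 to 0.12). Spent carrier flat (0.12 rad) on the tray floor, within 50 mm (x), 40 mm (y) of its centre. Lever above 0.75. All at rest (value of joint power above 0.75 rad and x of spent in the frame of tray between -0.05 and 0.05 m and y of spent in the frame of tray between -0.04 and 0.04 m and z of spent in the frame of tray between -0.002 and 0.014 m and angle between spent's own z axis and vertical below 0.12 rad and ((x of chip1_nose in the frame of bay_a between 0.028 and 0.042 m and y of chip1_nose in the frame of bay_a between -0.007 and 0.007 m and z of chip1_nose in the frame of bay_a between 0.004 and 0.016 m and angle between the x axis of chip1 and the x axis of bay_a, either way round below 0.12 rad and value of joint clip_a between 0.03 and 0.12 rad) or (x of chip1_nose in the frame of bay_b between 0.028 and 0.042 m and y of chip1_nose in the frame of bay_b between -0.007 and 0.007 m and z of chip1_nose in the frame of bay_b between 0.004 and 0.016 m and angle between the x axis of chip1 and the x axis of bay_b, either way round below 0.12 rad and value of joint clip_b between 0.03 and 0.12 rad) or (x of chip1_nose in the frame of bay_c between 0.028 and 0.042 m and y of chip1_nose in the frame of bay_c between -0.007 and 0.007 m and z of chip1_nose in the frame of bay_c between 0.004 and 0.016 m and angle between the x axis of chip1 and the x axis of bay_c, either way round below 0.12 rad and value of joint clip_c between 0.03 and 0.12 rad)) and ((x of chip2_nose in the frame of bay_a between 0.028 and 0.042 m and y of chip2_nose in the frame of bay_a between -0.007 and 0.007 m and z of chip2_nose in the frame of bay_a between 0.004 and 0.016 m and angle between the x axis of chip2 and the x axis of bay_a, either way round below 0.12 rad and value of joint clip_a between 0.03 and 0.12 rad) or (x of chip2_nose in the frame of bay_b between 0.028 and 0.042 m and y of chip2_nose in the frame of bay_b between -0.007 and 0.007 m and z of chip2_nose in the frame of bay_b between 0.004 and 0.016 m and angle between the x axis of chip2 and the x axis of bay_b, either way round below 0.12 rad and value of joint clip_b between 0.03 and 0.12 rad) or (x of chip2_nose in the frame of bay_c between 0.028 and 0.042 m and y of chip2_nose in the frame of bay_c between -0.007 and 0.007 m and z of chip2_nose in the frame of bay_c between 0.004 and 0.016 m and angle between the x axis of chip2 and the x axis of bay_c, either way round below 0.12 rad and value of joint clip_c between 0.03 and 0.12 rad)) and ((x of chip3_nose in the frame of bay_a between 0.028 and 0.042 m and y of chip3_nose in the frame of bay_a between -0.007 and 0.007 m and z of chip3_nose in the frame of bay_a between 0.004 and 0.016 m and angle between the x axis of chip3 and the x axis of bay_a, either way round below 0.12 rad and value of joint clip_a between 0.03 and 0.12 rad) or (x of chip3_nose in the frame of bay_b between 0.028 and 0.042 m and y of chip3_nose in the frame of bay_b between -0.007 and 0.007 m and z of chip3_nose in the frame of bay_b between 0.004 and 0.016 m and angle between the x axis of chip3 and the x axis of bay_b, either way round below 0.12 rad and value of joint clip_b between 0.03 and 0.12 rad) or (x of chip3_nose in the frame of bay_c between 0.028 and 0.042 m and y of chip3_nose in the frame of bay_c between -0.007 and 0.007 m and z of chip3_nose in the frame of bay_c between 0.004 and 0.016 m and angle between the x axis of chip3 and the x axis of bay_c, either way round below 0.12 rad and value of joint clip_c between 0.03 and 0.12 rad)) and linear speed of each of chip1, chip2, chip3, spent below 0.02 m/s); the robot touches nothing.
It fails at once if a carrier is squeezed or pushed by the fingers with more than 90 N, both fingers added up (about 45 N of grip) (contact force between the fingers and chip1 above 90 N or contact force between the fingers and chip2 above 90 N or contact force between the fingers and chip3 above 90 N or contact force between the fingers and spent above 90 N).
It fails at once if a bystander is moved more than 40 mm (distance of any of dropper, jar, lens, carton from where it was at the start of the episode above 0.04 m).
Of chip1, chip2, chip3 only 2 to 3 are there at a start; the rules pass over those that are not, and their reading is None.
At some moment in a run one of chip1, chip2, chip3 may be knocked a few centimetres aside while the robot is not near it.
It also fails if it takes over 210 s, if anything falls off the work surface, if the arm or the gripper's body presses on something with over 40 N, if the wrist force passes 120 N, or if a joint passes its speed limit or range.

### The arm

A 6-joint arm with a two-finger parallel gripper is mounted at the origin on the work surface. World frame = base frame: x ahead of the robot, y to its left, z up, the work surface at z = 0. Lengths are in mm, angles in rad, forces in N, time in s.
With the tool pointing down it reaches from about 300 to 775 mm from the base axis. Payload 14.6 kg.
Tool frame: the origin (TCP) lies on the mounting face of the last link; the fingertips stand 199 mm ahead of it and the grasp point (between the pads) lies 180 mm ahead of it; z points along the fingers, y is the direction in which the jaws open and shut (so a half turn about z gives the same grasp; the last joint's range is limited). The gripper opens to 94 mm and grips with 3 to 60 N. Pads are 16 mm wide; open, the fingers measure 119 mm over their backs; the gripper's body (75 mm by 177 mm) begins 78 mm behind the grasp point.
Start: joints at [-1.328, 0.3, 1.521, -0, 1.321, -0.067], TCP at [167.671, -523.81, 404.646] pointing down, gripper open.
Joint ranges: [-3.03, 3.03], [-0.79, 2.21], [0.23, 2.52], [-1.04, 4.18], [0, 3.07], [-2.55, 2.55]. Speed limits (rad/s): [2.22, 2.22, 2.57, 3.14, 3.14, 3.14].

### API

Orientations are given as a rotation vector (axis times angle).
In Python, from bench import get_state, read_camera, close_job gives the robot as it stands.
- The arm moves only by the shell command python3 -m crank 'ROWS' [FORCE]. ROWS is text: rows parted by semicolons, each of 7 numbers parted by spaces: the shift along the world's x, y, z in m, then the turn, a rotation vector about the world's x, y, z in degrees, then the gripper's target within -1 to 1 (shut at 1, half-way at 0, fully open at -1). A call has 1 to 12 rows; each row shifts and turns the commanded pose from where the row before left it; what a row does not reach is not made up. A row lasts 1/12 s, in which the tool goes at most 41.7 mm and 7.16 degrees, less where a joint would pass 70% of its speed; a pose out of reach is approached as far as the arm can. A call with a gripper value outside its range is refused whole. The fingers move at their own pace and stop on an object; FORCE is the grip in N (left out, the last holds). Time passes only in rows, so rows that do not move let the fingers close. It gives the time, the measured TCP pose, the force and the opening at its end, in the units of the state.
- get_state(): the state, without advancing time (a new reading comes with each control period).
- read_camera(name): name is "side" or "top"; returns a dict with "img" (480x640x3 uint8, blue, green, red), "z_map" (480x640 float32, mm along the optical axis (not along the pixel's ray), 0 where there is no reading), "intrinsics" (3x3 intrinsics, pixels), "rvec" (rotation vector, rad) and "tvec" (3), from world to camera coordinates, as OpenCV has them. Camera axes: x right, y down, z forward; pixel columns grow to the right and rows downward; lengths in mm; the calibration is good to about 2 mm. A picture is of the moment at which its call begins.
- close_job(): hands the job in, once; it reports no verdict.
The state is a dict: "time_s": time; "joint_positions": joint angles; "qvel": joint speeds; "effort": joint torques, N m; "position": TCP position; "eef_rot": TCP orientation; "force": force on the tool from outside, world axes, zero at the start; "torque": the same for the moment, N m; "grip_width": finger opening in mm.
Only numpy, scipy, OpenCV 4.12 (cv2) and the standard library are available. Lean on these libraries where they do the work, as an engineer would, in place of code of your own. Each camera call takes 0.05 s, during which the arm holds its last target.

## Working session

There is one attempt and no reset: what is moved stays moved. The work goes in short steps, Python scripts to look and compute and a shell command to move; the robot and the scene stay as the last step left them, time stands still between calls to the robot, and variables do not carry over. Pictures are saved under pics/ and viewed, and the job is handed in when it is done.

```bash
ls; mkdir -p pics
cat > h.py <<'E'
import numpy as np,cv2
from bench import get_state,read_camera
def snap(n,tag):
    c=read_camera(n); cv2.imwrite(f'pics/{tag}.png',c['img']); np.savez(f'{tag}.npz',**c); return c
def load(tag): return dict(np.load(f'{tag}.npz'))
def pt(c,u,v,z=None):
    "world point at pixel; z given => intersect plane, else depth"
    K=c['intrinsics'];R=cv2.Rodrigues(c['rvec'])[0];t=np.array(c['tvec']).ravel()
    r=np.linalg.inv(K)@np.array([u,v,1.0]); o=-R.T@t; d=R.T@r
    if z is None:
        w=c['z_map'][int(round(v)),int(round(u))]
        return o+d*w
    return o+d*(z-o[2])/d[2]
def proj(c,p):
    q,_=cv2.projectPoints(np.array(p,float).reshape(-1,3),c['rvec'],c['tvec'],c['intrinsics'],None); return q.reshape(-1,2)
def crop(c,x0,y0,x1,y1,s,tag):
    cv2.imwrite(f'pics/{tag}.png',cv2.resize(c['img'][y0:y1,x0:x1],None,fx=s,fy=s,interpolation=cv2.INTER_CUBIC))
E
python3 - <<'E'
from h import *
for n in('top','side'):
    c=snap(n,n+'0'); R=cv2.Rodrigues(c['rvec'])[0]; print(n,-R.T@np.array(c['tvec']).ravel(),R[2],c['intrinsics'][0])
print(get_state())
E
```

```text
pics
top [ 362.04466377  -69.45943774 1453.23500931] [ 0.14405528  0.00654351 -0.98954801] [444.0916684    0.         315.25740921]
side [124.68897508 815.18576296 741.67155673] [ 0.3769493  -0.73591138 -0.56244436] [442.40033393   0.         316.92498234]
{'time_s': 0.1, 'joint_positions': array([-1.32762157e+00,  3.00431337e-01,  1.52147323e+00, -3.06877788e-07,
        1.32070611e+00, -6.65804464e-02]), 'qvel': array([ 0.0006026 , -0.00078013, -0.0020484 , -0.0005425 , -0.000853  ,
        0.00170548]), 'effort': array([ 1.30338802e-03, -5.32643437e+01, -3.53279579e+01,  7.09658233e-02,
        2.35140586e-02, -7.65492655e-05]), 'position': array([ 167.65747334, -523.80611184,  404.15366385]), 'eef_rot': array([-3.10298719e+00, -4.84463153e-01,  1.41432476e-04]), 'force': array([ 0.66045362,  0.019978  , -0.2993698 ]), 'torque': array([0.01974086, 0.02620371, 0.02476501]), 'grip_width': 93.96348806611107}
```

View pics/top0.png

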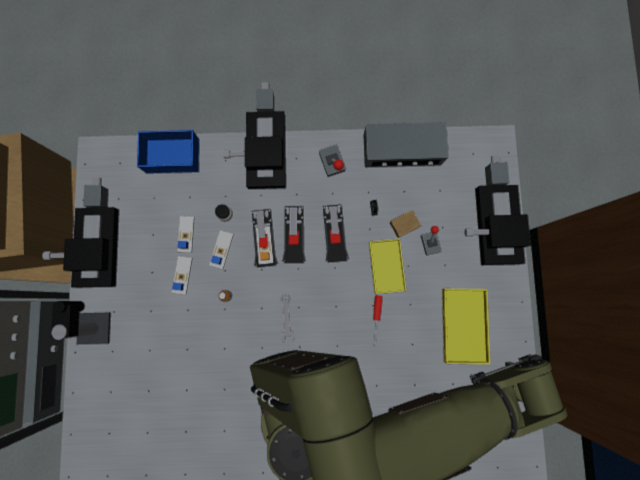

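View pics/side0.png

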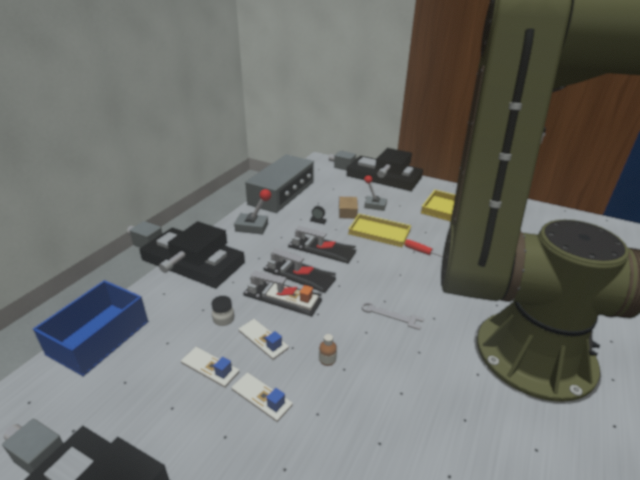

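Top view: fresh carriers are at (185,233), (221,249) and (181,275). The bays are at (263,237), holding the spent carrier, (294,235) and (334,233). The candidates for the lever are (333,160) and (431,240), and for the tray (387,266) and (466,326). I'll take close crops of each and measure them.

Run:
```python
from h import *
c=load('top0')
crop(c,160,195,360,315,4,'cA'); crop(c,310,130,500,380,2.4,'cB')
crop(c,410,210,460,270,9,'cC')
for n,u,v in [('lev1 ball',338,165),('lev2 ball',434,229),('tableL',400,330),('tray1fl',387,266),('tray2fl',466,326)]: print(n,pt(c,u,v).round(1))
```

```text
lev1 ball [ 778.4 -136.1  136.8]
lev2 ball [ 577.  -425.4  105.6]
tableL [ 269.1 -324.1   -0.4]
tray1fl [ 474.8 -291.2    6.5]
tray2fl [ 276.6 -535.4    0.8]
```

View pics/cA.png

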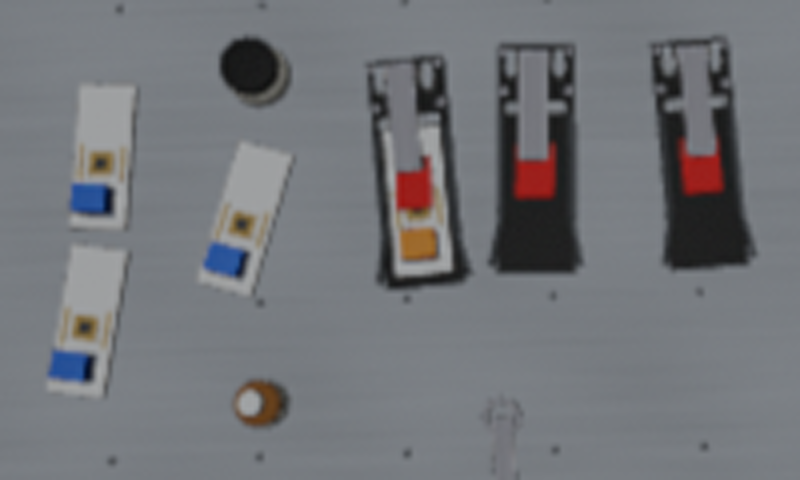

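View pics/cB.png

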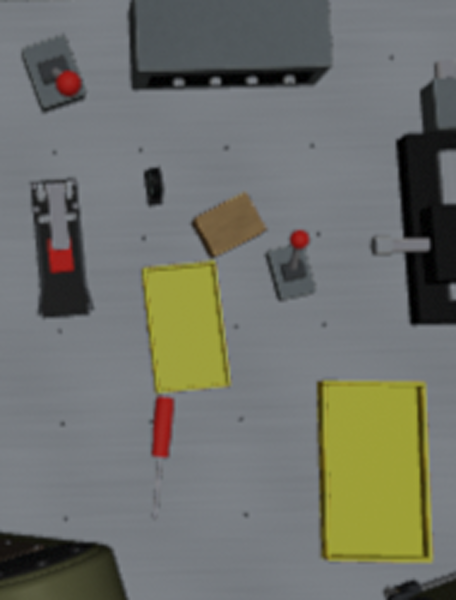

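View pics/cC.png

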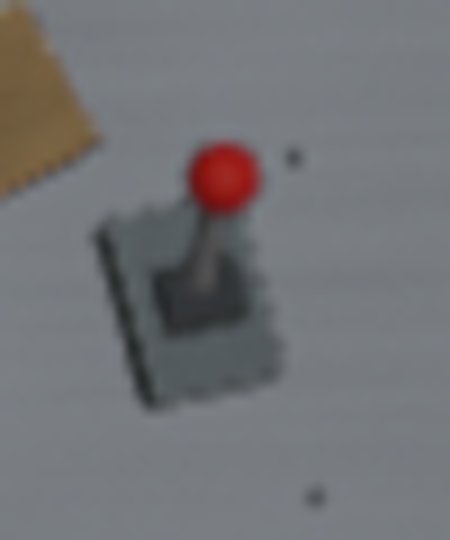

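The small lever's ball top is at z = 105, matching the expected 92+13, while the look-alike's is at 137. So power = (431,240) and it is ON. The job's tray is the one at (387,266). Now I'll measure the carriers, bays, tray and base.

```bash
cat >> h.py <<'E'
def rect(c,mask,z):
    cs,_=cv2.findContours(mask.astype(np.uint8),cv2.RETR_EXTERNAL,cv2.CHAIN_APPROX_NONE)
    out=[]
    for k in cs:
        if cv2.contourArea(k)<80: continue
        P=np.array([pt(c,u,v,z)[:2] for u,v in k[:,0]],np.float32)
        (x,y),(w,h),a=cv2.minAreaRect(P)
        if w<h: w,h,a=h,w,a+90
        a=(a+90)%180-90
        out.append((round(x,1),round(y,1),round(w,1),round(h,1),round(a,1),tuple(k[:,0].mean(0).round(0))))
    return out
E
python3 - <<'E'
from h import *
c=load('top0'); im=c['img'].astype(int); B,G,R=im[...,0],im[...,1],im[...,2]
hs=cv2.cvtColor(c['img'],cv2.COLOR_BGR2HSV)
roi=np.zeros(B.shape,bool); roi[195:320,165:355]=1
print(hs[240,387],hs[225,186],hs[250,300],hs[310,250])
white=roi&(((hs[...,2]>150)&(hs[...,1]<25)))
blue=roi&(hs[...,1]>120)&(hs[...,0]>100)&(hs[...,0]<130)
wb=cv2.morphologyEx((white|blue).astype(np.uint8),cv2.MORPH_CLOSE,np.ones((5,5)))
print('plates');[print(r) for r in rect(c,wb,10)]
print('blue');[print(r) for r in rect(c,cv2.resize(blue.astype(np.uint8),None,fx=1,fy=1),40) ]
bl=blue.astype(np.uint8); n,l,s,ce=cv2.connectedComponentsWithStats(bl)
for i in range(1,n): print(s[i,4],ce[i],pt(c,*ce[i],40).round(1))
org=roi&(hs[...,0]>8)&(hs[...,0]<22)&(hs[...,1]>150)
n,l,s,ce=cv2.connectedComponentsWithStats(org.astype(np.uint8))
for i in range(1,n): print('or',s[i,4],ce[i],pt(c,*ce[i],50).round(1))
red=((hs[...,0]<6)|(hs[...,0]>174))&(hs[...,1]>150)
n,l,s,ce=cv2.connectedComponentsWithStats(red.astype(np.uint8))
for i in range(1,n):
  if s[i,4]>20:print('red',s[i,4],ce[i],pt(c,*ce[i]).round(1))
yel=(hs[...,0]>24)&(hs[...,0]<34)&(hs[...,1]>130)
print('yel');[print(r) for r in rect(c,yel,22)]
crop(c,245,200,355,270,7,'cD')
E
```

```text
[ 30 136 131] [100   5 161] [90  8 33] [107  18 131]
plates
(463.7, 379.5, 116.5, 43.0, -9.4, (np.float64(181.0), np.float64(275.0)))
(544.5, 251.5, 116.4, 42.3, -16.5, (np.float64(221.0), np.float64(249.0)))
(553.2, 109.2, 112.7, 41.7, 4.8, (np.float64(261.0), np.float64(248.0)))
(597.8, 369.9, 113.9, 41.9, -3.2, (np.float64(185.0), np.float64(234.0)))
blue
63 [182.01587302 244.03174603] [559.7 369.2  40. ]
59 [215.76271186 259.49152542] [506.9 260.   40. ]
62 [177.08064516 286.01612903] [425.5 382.4  40. ]
or 1 [262. 247.] [542.1 110.3  50. ]
or 2 [265.5 247. ] [541.8  99.1  50. ]
or 50 [264.34 255.76] [513.9 103.   50. ]
or 36 [226.38888889 295.41666667] [391.8 223.3  50. ]
red 79 [338.         164.30379747] [ 779.3 -135.9  141. ]
red 39 [434.25641026 229.25641026] [ 576.2 -426.1  105.4]
red 107 [293.5046729  239.21495327] [567.4  10.5  30.4]
red 106 [334.73584906 238.05660377] [ 568.3 -123.2   26.3]
red 80 [262.975 241.95 ] [560.9 109.4  31.3]
red 160 [377.26875 307.25625] [ 343.2 -250.9   28.6]
yel
(279.6, -526.7, 230.8, 140.5, -2.3, (np.float64(466.0), np.float64(326.0)))
(475.0, -288.1, 166.3, 98.2, 4.1, (np.float64(387.0), np.float64(266.0)))
```

View pics/cD.png

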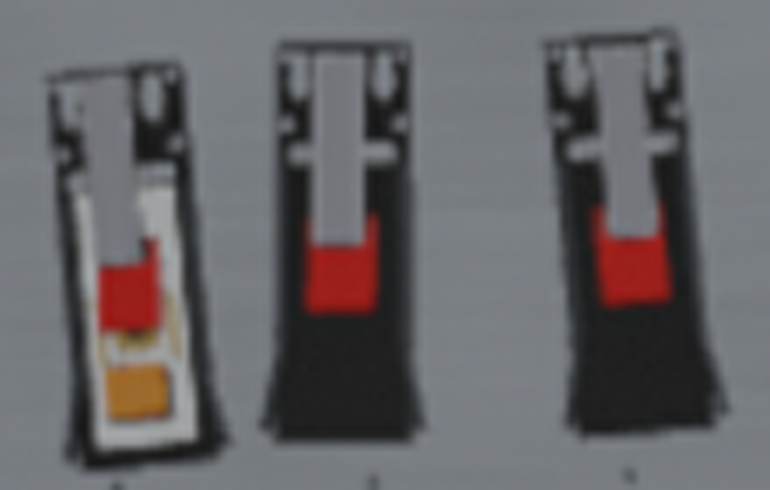

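Run:
```python
from h import *
from scipy.spatial.transform import Rotation as Ro
c=load('top0')
def w(px,off,s,z): return np.array([pt(c,(u+.5)/s-.5+off[0],(v+.5)/s-.5+off[1],z)[:2] for u,v in px])
for n,px in [('L',[(50,76),(182,64),(228,443),(80,465)]),('M',[(278,43),(410,43),(412,438),(275,438)]),('R',[(545,43),(676,32),(715,425),(580,434)])]:
    P=w(px,(245,200),7,10); b=(P[0]+P[1])/2; f=(P[2]+P[3])/2; d=b-f; e=P[0]-P[1]
    print(n,'back',b.round(1),'front',f.round(1),'len',np.linalg.norm(d).round(1),'wid',np.linalg.norm(e).round(1),'ax',np.degrees(np.arctan2(d[1],d[0])).round(1),'edge',np.degrees(np.arctan2(-e[0],e[1])).round(1))
P=w([(105,222),(240,200),(283,372),(152,405)],(410,210),9,25);print(P.round(1),P.mean(0))
d=P[0]+P[1]-P[2]-P[3];print(np.degrees(np.arctan2(d[1],d[0])), np.linalg.norm(d)/2)
Rm=Ro.from_rotvec(get_state()['eef_rot']).as_matrix();print(Rm.round(3), 'tool y yaw',np.degrees(np.arctan2(Rm[1,1],Rm[0,1])))
H=np.zeros((480,640))
for u in range(60,560,5):
  for v in range(100,380,5): H[v,u]=pt(c,u,v)[2]
for n,a in dict(vise=(460,180,530,270),box=(360,110,450,175),vise2=(230,80,290,190),vL=(40,170,120,290),lens=(365,195,382,215)).items():
    print(n,H[a[1]:a[3],a[0]:a[2]].max())
print(pt(c,470,200,50),pt(c,480,262,50))
```

```text
L back [672.5 117.3] front [489.6 100.9] len 183.6 wid 62.8 ax 5.1 edge 3.8
M back [682.7   8.9] front [494.8  12.5] len 187.9 wid 62.7 ax -1.1 edge -1.5
R back [ 682.  -117.5] front [ 495.2 -129.1] len 187.1 wid 62.3 ax 3.6 edge 3.4
[[ 573.7 -404.2]
 [ 580.5 -453.3]
 [ 517.7 -464.7]
 [ 507.1 -417.1]] [ 544.75583157 -434.81236678]
10.624570883992462 65.86314417112844
[[ 0.952  0.305 -0.   ]
 [ 0.305 -0.952  0.001]
 [ 0.    -0.001 -1.   ]] tool y yaw -72.25232812856267
vise 104.60762293348239
box 1453.2350093093098
vise2 1453.2350093093098
vL 104.10506407044204
lens 55.164417026676574
[ 677.36471227 -561.63632632   50.        ] [ 476.59368314 -578.15523769   50.        ]
```

```bash
python3 -m crank '0.037 0.009 0 0 0 -1 1;0.037 0.009 0 0 0 -1 1;0.038 0.009 0 0 0 -1 1;0.038 0.009 0 0 0 -1 1;0.038 0.009 0 0 0 -1 1;0.038 0.009 0 0 0 -1 1;0.038 0.009 0 0 0 0 1;0.038 0.009 0 0 0 0 1;0.038 0.009 0 0 0 0 1;0.038 0.009 0 0 0 0 1;0.038 0.009 0 0 0 0 1;0.037 0.008 0 0 0 0 1' 20
```

```text
time_s: 1.1
position: [622.5, -415.8, 404.2]
eef_rot: [-3.125, -0.322, 0.001]
force: [0.9, -0.7, 0.8]
grip_width: 17.5
```

```bash
python3 -m crank '0 0 -0.032 0 0 0 1;0 0 -0.032 0 0 0 1;0 0 -0.032 0 0 0 1;0 0 -0.031 0 0 0 1;0 0 0 0 0 0 1'
python3 - <<'E'
from h import *
c=snap('side','s1'); crop(c,320,130,440,230,6,'s1c')
E
```

```text
time_s: 1.52
position: [620.0, -416.2, 269.5]
eef_rot: [-3.117, -0.321, 0.013]
force: [-0.1, 0.2, -1.2]
grip_width: 0.5
```

View pics/s1c.png

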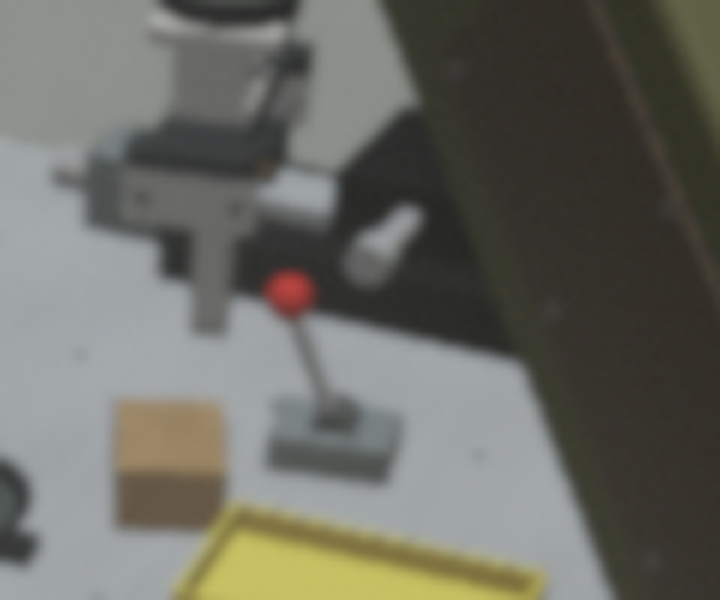

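The closed fingers are just beyond the red ball at crop (290,290), at ball height. I'll sweep towards the robot.

```bash
python3 -m crank '-0.008 -0.0017 0 0 0 0 1;-0.008 -0.0017 0 0 0 0 1;-0.008 -0.0017 0 0 0 0 1;-0.008 -0.0017 0 0 0 0 1;-0.008 -0.0017 0 0 0 0 1;-0.008 -0.0017 0 0 0 0 1;-0.008 -0.0017 0 0 0 0 1;-0.008 -0.0017 0 0 0 0 1;-0.008 -0.0017 0 0 0 0 1;-0.008 -0.0017 0 0 0 0 1;-0.008 -0.0017 0 0 0 0 1;-0.008 -0.0017 0 0 0 0 1'
python3 - <<'E'
from h import *
c=snap('side','s2'); crop(c,320,130,440,230,6,'s2c')
E
```

```text
time_s: 2.57
position: [526.1, -436.2, 277.8]
eef_rot: [3.124, 0.322, 0.015]
force: [71.1, 5.9, -25.0]
grip_width: 0.6
```

View pics/s2c.png

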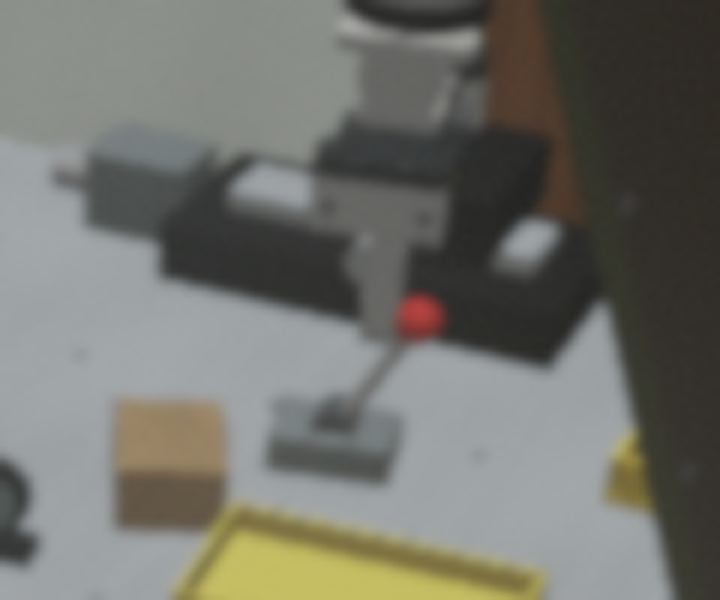

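The ball at crop (420,315) now leans towards the robot, so the lever is OFF. The force had built up against its end stop, so I'm backing off.

```bash
python3 -m crank '0.02 0.004 0 0 0 0 1;0.01 0.002 0.02 0 0 0 1;0 0 0.035 0 0 -2 0.5;0 0.03 0.02 0 0 -2 0;-0.004 0.04 0 0 0 -2 -0.3;-0.006 0.04 0 0 0 -1 -0.3;-0.006 0.04 0 0 0 0 -0.3;-0.006 0.04 0 0 0 0 -0.3;-0.006 0.04 0 0 0 0 -0.3;-0.006 0.04 0 0 0 0 -0.3;-0.006 0.04 0 0 0 0 -0.3;0 0.04 0 0 0 0 -0.3' && python3 -m crank '0 0.04 0 0 0 0 -0.3;0 0.04 0 0 0 0 -0.3;0 0.04 0 0 0 0 -0.3;0 0.04 0 0 0 0 -0.3;0 0.03 0 0 0 0 -0.3;0 0 0 0 0 0 -0.3'
python3 - <<'E'
from h import *
from scipy.spatial.transform import Rotation as Ro
s=get_state();Rm=Ro.from_rotvec(s['eef_rot']).as_matrix();print(s['position'],s['grip_width'],s['force'],np.degrees(np.arctan2(Rm[1,1],Rm[0,1])),Rm[:,2])
c=snap('top','t3');cv2.imwrite('pics/t3c.png',cv2.resize(c['img'][190:320,160:460],None,fx=2.6,fy=2.6))
E
```

```text
time_s: 3.62
position: [513.2, -79.7, 352.8]
eef_rot: [3.139, 0.129, -0.0]
force: [1.7, -0.3, 0.1]
grip_width: 60.7
time_s: 4.12
position: [514.0, 112.7, 352.7]
eef_rot: [-3.138, -0.137, -0.0]
force: [0.1, 0.2, 0.1]
grip_width: 61.1
[513.95099853 112.71542137 352.67265946] 61.103477555671724 [0.09837859 0.1537808  0.11887866] -85.01409776835997 [ 1.07892313e-04  5.53378505e-04 -9.99999841e-01]
```

View pics/t3c.png

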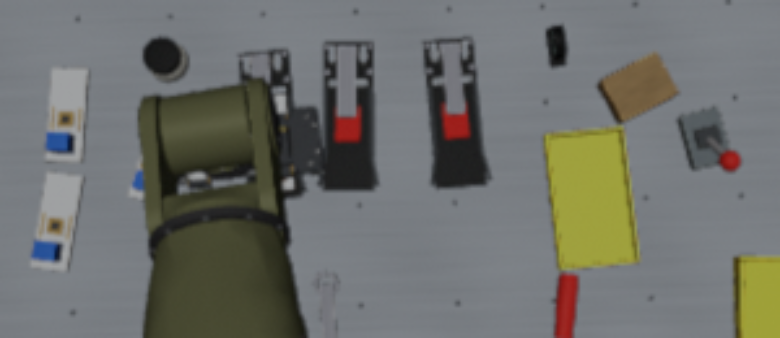

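The lever is off, with its ball at crop (730,160) on the robot side of its block. Next I descend over the orange block.

```bash
python3 -m crank '0.002 -0.009 -0.03 0 0 0 -0.3;0 0 -0.03 0 0 0 -0.3;0 0 -0.03 0 0 0 -0.3;0 0 -0.02 0 0 0 -0.3;0 0 -0.014 0 0 0 -0.3;0 0 0 0 0 0 -0.3'
python3 - <<'E'
from h import *
print(get_state()['position'],get_state()['force'])
c=snap('side','s4'); crop(c,230,220,350,320,6,'s4c')
E
```

```text
time_s: 4.67
position: [515.9, 98.4, 225.9]
eef_rot: [3.138, 0.128, -0.007]
force: [0.2, -0.3, -0.2]
grip_width: 61.4
[515.9348302   98.41977972 225.94467138] [ 0.21417571 -0.25996125 -0.22998679]
```

View pics/s4c.png

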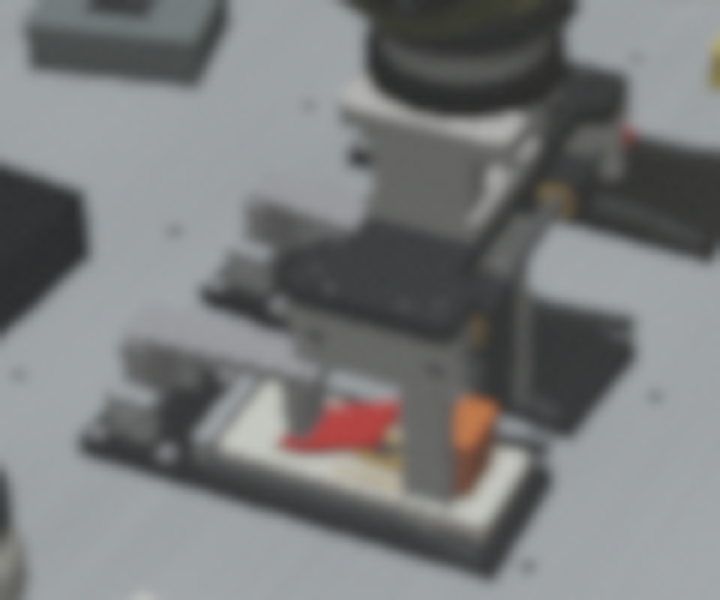

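```bash
cat >> h.py <<'E'
def block(x,y,yaw,z0,bx=-38):
    "corners of block top for carrier origin x,y,z0"
    a=np.radians(yaw);d=np.array([np.cos(a),np.sin(a)]);n=np.array([-d[1],d[0]])
    return [np.r_[np.array([x,y])+d*(bx+sx*12)+n*sy*14,z0+40] for sx,sy in((1,1),(1,-1),(-1,-1),(-1,1))]
def plate(x,y,yaw,z0):
    a=np.radians(yaw);d=np.array([np.cos(a),np.sin(a)]);n=np.array([-d[1],d[0]])
    return [np.r_[np.array([x,y])+d*sx*60+n*sy*23,z0+10] for sx,sy in((1,1),(1,-1),(-1,-1),(-1,1))]
def draw(c,polys,x0,y0,x1,y1,s,tag):
    im=cv2.resize(c['img'][y0:y1,x0:x1],None,fx=s,fy=s,interpolation=cv2.INTER_CUBIC)
    for p in polys:
        q=((proj(c,p)-[x0,y0]+.5)*s-.5).round().astype(int); cv2.polylines(im,[q.reshape(-1,1,2)],True,(0,255,0),1)
    cv2.imwrite(f'pics/{tag}.png',im)
E
python3 - <<'E'
from h import *
P=[f(556,107,4.8,10) for f in(block,plate)]
draw(load('side0'),P,240,265,330,320,8,'d1'); draw(load('top0'),P,240,200,290,275,8,'d2')
E
```

```text
(no output)
```

View pics/d1.png

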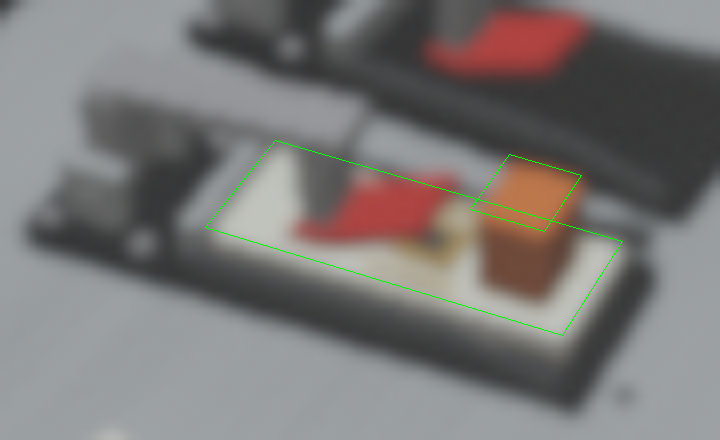

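View pics/d2.png

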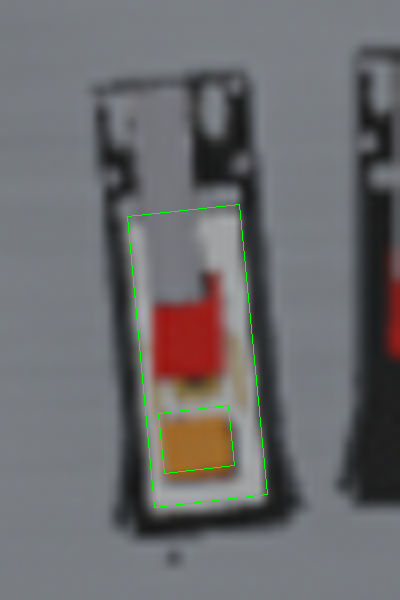

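The carrier model fits to about 2 mm. The tool is 5 mm off in y, so I'll correct that and grip.

```bash
python3 -m crank '0 0.005 -0.003 0 0 0 -0.3;0 0 0 0 0 0 -0.3;0 0 0 0 0 0 -0.3' && python3 -m crank '0 0 0 0 0 0 0.2;0 0 0 0 0 0 0.6;0 0 0 0 0 0 0.6;0 0 0 0 0 0 0.6;0 0 0 0 0 0 1;0 0 0 0 0 0 1' 22
```

```text
time_s: 4.97
position: [516.8, 104.9, 226.6]
eef_rot: [-3.139, -0.131, -0.002]
force: [-0.5, -0.2, 0.6]
grip_width: 61.0
time_s: 5.47
position: [516.7, 104.8, 225.7]
eef_rot: [-3.139, -0.13, -0.0]
force: [-0.5, -0.3, 1.7]
grip_width: 27.8
```

```bash
python3 -m crank '-0.005 -0.0004 0 0 0 0 1;-0.007 -0.0006 0 0 0 0 1;-0.007 -0.0006 0 0 0 0 1;-0.007 -0.0006 0 0 0 0 1;-0.007 -0.0006 0 0 0 0 1;-0.007 -0.0006 0 0 0 0 1;-0.007 -0.0006 0 0 0 0 1;-0.007 -0.0006 0 0 0 0 1;-0.008 -0.0006 0 0 0 0 1;-0.008 -0.0006 0 0 0 0 1;-0.008 -0.0006 0 0 0 0 1;-0.008 -0.0006 0 0 0 0 1' 22
python3 - <<'E'
from h import *
c=snap('side','s5'); crop(c,230,220,370,330,5,'s5c')
E
```

```text
time_s: 6.47
position: [429.8, 97.7, 225.6]
eef_rot: [3.139, 0.13, -0.0]
force: [0.7, 0.9, -0.2]
grip_width: 27.8
```

View pics/s5c.png

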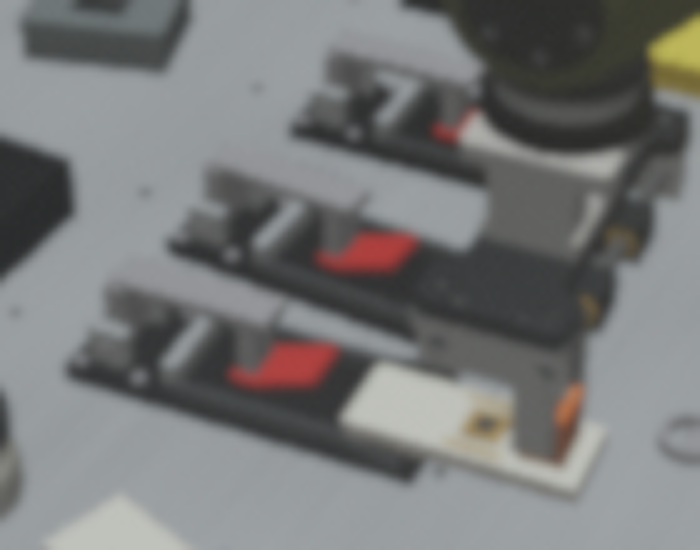

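The spent carrier is clear of the shoe, with its nose at crop (345,415). I'll lift it and carry it to the tray.

```bash
python3 -m crank '0 0 0.025 0 0 0 1;0 0 0.03 0 0 0 1;0 0 0.025 0 0 0 1;0.001 -0.03 0 0 0 0 1;0.001 -0.036 0 0 0 0 1;0.001 -0.036 0 0 0 0 1;0.001 -0.036 0 0 0 0 1;0.001 -0.036 0 0 0 0 1;0.001 -0.036 0 0 0 0 1;0.001 -0.036 0 0 0 0 1;0.001 -0.036 0 0 0 0 1;0 -0.036 0 0 0 0 1' && python3 -m crank '0 -0.033 0 0 0 0 1;0 -0.022 0 0 0 0 1;0 -0.015 0 0 0 0 1;0 0 -0.02 0 0 0 1;0 0 -0.02 0 0 0 1;0 0 0 0 0 0 1;0 0 0 0 0 0 1'
python3 - <<'E'
from h import *
c=snap('side','s6'); crop(c,330,150,490,270,5,'s6c');c=snap('top','t6'); crop(c,340,220,460,310,6,'t6c')
E
```

```text
time_s: 7.52
position: [438.1, -221.9, 305.4]
eef_rot: [-3.138, -0.13, 0.001]
force: [-0.1, 0.4, -0.8]
grip_width: 27.7
time_s: 8.1
position: [438.7, -289.7, 265.2]
eef_rot: [-3.137, -0.131, 0.003]
force: [-0.0, 0.6, -0.6]
grip_width: 28.4
```

View pics/s6c.png

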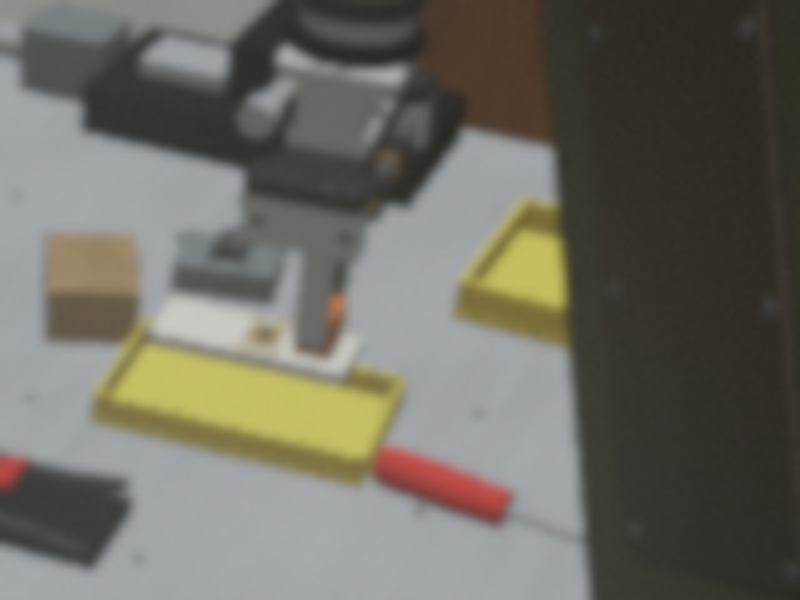

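View pics/t6c.png

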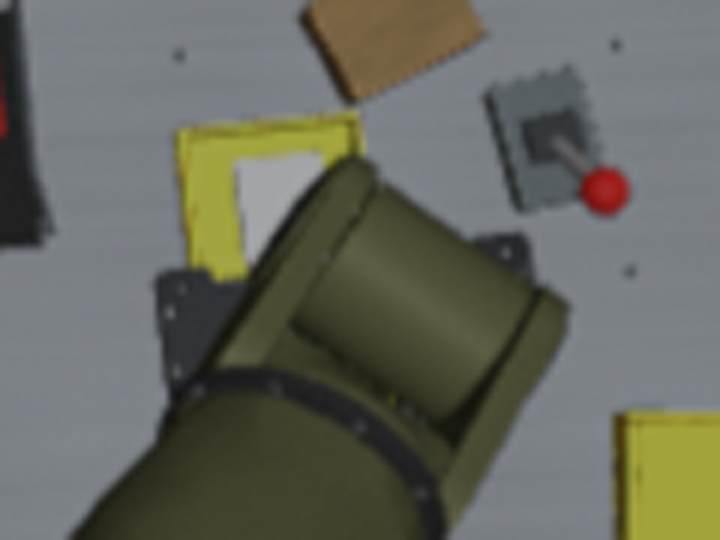

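```bash
python3 -m crank '0 0.002 -0.015 0 0 0 1;0 0 -0.012 0 0 0 1;0 0 -0.009 0 0 0 1;0 0 -0.005 0 0 0 1;0 0 -0.003 0 0 0 1;0 0 0 0 0 0 1;0 0 0 0 0 0 1'
```

```text
time_s: 8.78
position: [438.8, -288.3, 222.2]
eef_rot: [3.138, 0.13, 0.001]
force: [0.5, -0.5, -0.8]
grip_width: 27.8
```

```bash
python3 -m crank '0 0 -0.002 0 0 0 1;0 0 0 0 0 0 1;0 0 0 0 0 0 0.6;0 0 0 0 0 0 0;0 0 0 0 0 0 -0.3;0 0 0 0 0 0 -0.3;0 0 0.03 0 0 0 -0.3;0 0 0.04 0 0 0 -0.3;0 0.03 0.03 0 0 0 -0.3;0 0.04 0 0 0 0 -0.3;0 0.04 0 0 0 0 -0.3;0 0.04 0 0 0 0 -0.3'
python3 - <<'E'
from h import *
c=snap('side','s7'); crop(c,330,150,490,270,5,'s7c');c=snap('top','t7')
cv2.imwrite('pics/t7c.png',cv2.resize(c['img'][190:320,160:460],None,fx=2.6,fy=2.6))
E
```

```text
time_s: 9.78
position: [438.2, -137.3, 319.7]
eef_rot: [3.138, 0.129, 0.002]
force: [1.7, -0.1, 0.7]
grip_width: 61.1
```

View pics/s7c.png

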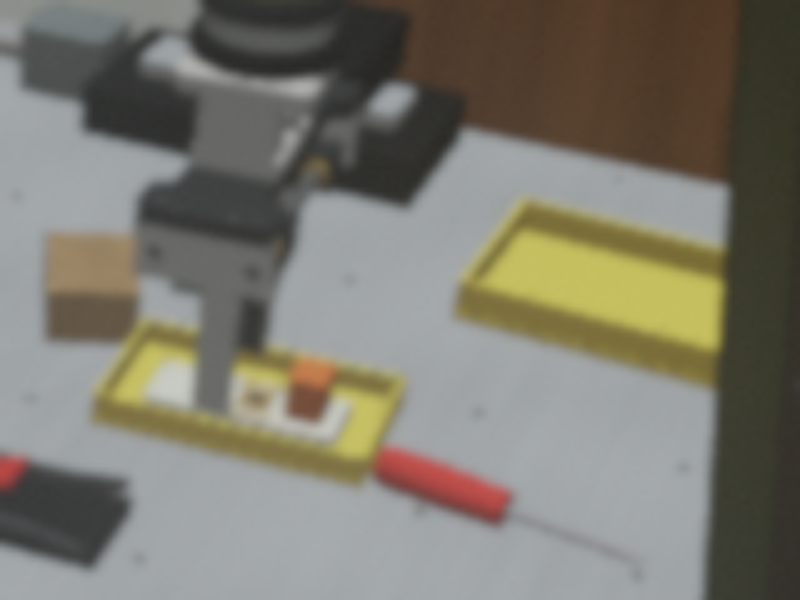

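View pics/t7c.png

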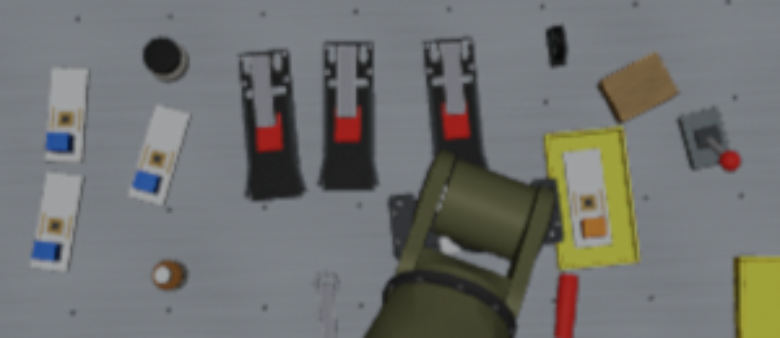

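The spent carrier lies flat in the small tray, with its orange block at crop (593,227). The three fresh carriers have not moved. I'll measure them again on this picture.

```bash
cat >> h.py <<'E'
def chips(c,roi=(165,195,355,320)):
    hs=cv2.cvtColor(c['img'],cv2.COLOR_BGR2HSV); m=np.zeros(hs.shape[:2],bool); m[roi[1]:roi[3],roi[0]:roi[2]]=1
    white=(hs[...,2]>150)&(hs[...,1]<25); blue=(hs[...,1]>120)&(hs[...,0]>100)&(hs[...,0]<130)
    wb=cv2.morphologyEx((m&(white|blue)).astype(np.uint8),cv2.MORPH_CLOSE,np.ones((5,5)))
    for r in rect(c,wb,10):
        a=np.radians(r[4]); print('plate',r[:5],'block from plate',np.round([r[0]-38*np.cos(a),r[1]-38*np.sin(a)],1),r[5])
    n,l,s,ce=cv2.connectedComponentsWithStats((m&blue).astype(np.uint8))
    for i in range(1,n):
        if s[i,4]>15: print('blue',ce[i].round(1),pt(c,*ce[i],40).round(1))
E
python3 - <<'E'
from h import *
c=load('t7'); chips(c,(165,195,240,320))
P=[f(544.5,251.5,-16.5,0) for f in(block,plate)]
draw(c,P,195,220,245,275,8,'d3'); draw(load('side0'),P,230,310,300,370,8,'d4')
a=cv2.imread('pics/d3.png');b=cv2.imread('pics/d4.png');h=max(a.shape[0],b.shape[0])
p=lambda i:cv2.copyMakeBorder(i,0,h-i.shape[0],0,0,0);o=np.hstack([p(a),p(b)]);cv2.imwrite('pics/d34.png',cv2.resize(o,None,fx=.8,fy=.8));
E
```

```text
plate (463.7, 379.5, 116.5, 43.0, -9.4) block from plate [426.2 385.7] (np.float64(181.0), np.float64(275.0))
plate (544.3, 251.5, 116.7, 42.3, -16.5) block from plate [507.9 262.3] (np.float64(221.0), np.float64(249.0))
plate (597.8, 370.0, 113.9, 42.2, -3.2) block from plate [559.9 372.1] (np.float64(185.0), np.float64(234.0))
blue [182.1 244. ] [559.7 369.   40. ]
blue [215.8 259.5] [506.9 260.   40. ]
blue [177.2 286. ] [425.6 382.2  40. ]
```

View pics/d34.png

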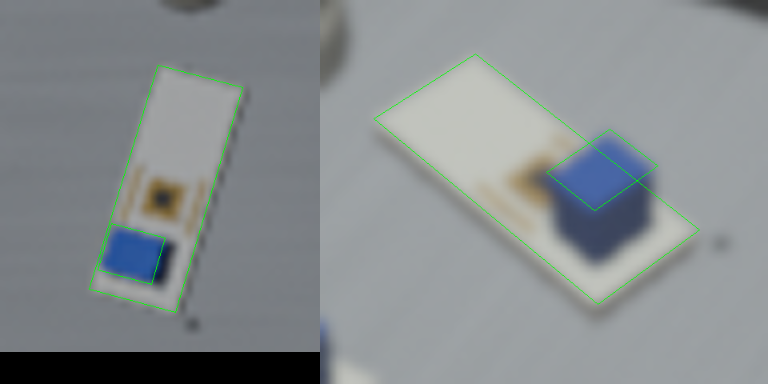

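The model fits the nearest chip in both views, with its block at about (508,262) and yaw -16.5°. I'll go and grasp it.

```bash
python3 -m crank '0.006 0.034 0 0 0 -2 -0.3;0.006 0.034 0 0 0 -2 -0.3;0.006 0.035 0 0 0 -2 -0.3;0.006 0.035 0 0 0 -2 -0.3;0.006 0.035 0 0 0 -2 -0.3;0.006 0.035 0 0 0 -2 -0.3;0.006 0.035 0 0 0 -2 -0.3;0.006 0.035 0 0 0 -2 -0.3;0.006 0.035 0 0 0 -2 -0.3;0.006 0.035 0 0 0 -2 -0.3;0.005 0.03 0 0 0 -1.5 -0.3;0.005 0.021 0 0 0 0 -0.3' && python3 -m crank '0 0 -0.03 0 0 0 -0.3;0 0 -0.025 0 0 0 -0.3;0 0 0 0 0 0 -0.3;0 0 0 0 0 0 -0.3'
python3 - <<'E'
from h import *
from scipy.spatial.transform import Rotation as Ro
s=get_state();Rm=Ro.from_rotvec(s['eef_rot']).as_matrix();print(s['position'],np.degrees(np.arctan2(Rm[1,1],Rm[0,1])))
E
```

```text
time_s: 10.88
position: [508.9, 262.4, 319.0]
eef_rot: [-3.108, 0.459, -0.0]
force: [-0.4, -0.0, -0.2]
grip_width: 61.1
time_s: 11.22
position: [508.9, 259.9, 263.7]
eef_rot: [3.107, -0.458, -0.003]
force: [-0.4, -0.7, 0.4]
grip_width: 61.3
[508.92451616 259.90033045 263.6765814 ] -106.76677215334918
```

```bash
python3 -m crank '-0.001 0.002 -0.02 0 0 0 -0.3;0 0 -0.015 0 0 0 -0.3;0 0 -0.009 0 0 0 -0.3;0 0 -0.005 0 0 0 -0.3;0 0 0 0 0 0 -0.3;0 0 0 0 0 0 -0.3' && python3 -m crank '0 0 0 0 0 0 0.1;0 0 0 0 0 0 0.3;0 0 0 0 0 0 0.5;0 0 0 0 0 0 0.7;0 0 0 0 0 0 1;0 0 0 0 0 0 1;0 0 0 0 0 0 1' 22
python3 - <<'E'
from h import *
c=snap('side','s8'); crop(c,220,280,340,380,6,'s8c')
E
```

```text
time_s: 11.72
position: [508.1, 262.2, 216.2]
eef_rot: [-3.107, 0.458, -0.002]
force: [1.0, 0.3, -0.5]
grip_width: 61.0
time_s: 12.3
position: [507.7, 262.3, 215.3]
eef_rot: [-3.108, 0.457, -0.0]
force: [-0.1, 0.8, 1.1]
grip_width: 27.7
```

View pics/s8c.png

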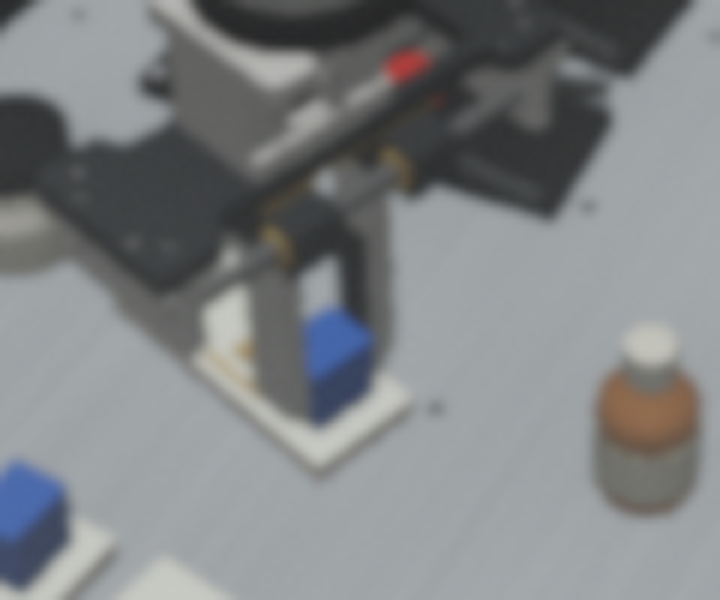

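Gripped at 27.7 mm. Next I lift, turn +21.6° and bring it to the mouth of the left bay. The axis reference is the seated spent grip at TCP (516.8,104.8), 4.8°.

```bash
python3 -m crank '0 0 0.025 0 0 0 1;0 0 0.03 0 0 0 1;0 0 0.03 0 0 0 1;-0.012 -0.018 0.01 0 0 3 1;-0.014 -0.022 0 0 0 3 1;-0.014 -0.022 0 0 0 3 1;-0.014 -0.022 0 0 0 3 1;-0.014 -0.022 0 0 0 3 1;-0.014 -0.022 0 0 0 3 1;-0.014 -0.022 0 0 0 3.6 1;-0.014 -0.017 0 0 0 0 1;0 0 0 0 0 0 1' && python3 -m crank '0 0 -0.03 0 0 0 1;0 0 -0.025 0 0 0 1;0 0 -0.015 0 0 0 1;0 0 0 0 0 0 1;0 0 0 0 0 0 1'
python3 - <<'E'
from h import *
from scipy.spatial.transform import Rotation as Ro
s=get_state();Rm=Ro.from_rotvec(s['eef_rot']).as_matrix();print(s['position'],np.degrees(np.arctan2(Rm[1,1],Rm[0,1])))
c=snap('side','s9'); crop(c,230,220,370,330,5,'s9c')
E
```

```text
time_s: 13.35
position: [395.9, 93.4, 309.9]
eef_rot: [3.138, 0.131, -0.002]
force: [-0.5, -0.1, -0.8]
grip_width: 27.9
time_s: 13.77
position: [397.9, 95.5, 240.0]
eef_rot: [3.139, 0.133, -0.002]
force: [0.2, 0.3, -0.4]
grip_width: 28.1
[397.90455586  95.4937841  240.03128102] -85.1499238218407
```

View pics/s9c.png

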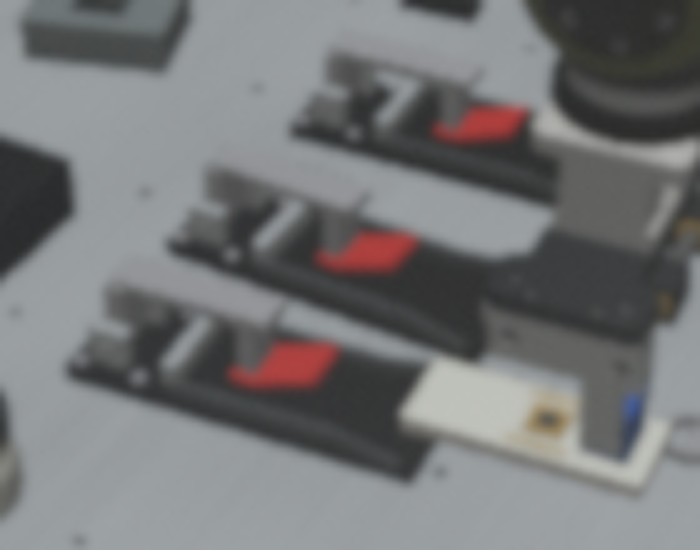

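```bash
python3 -m crank '0.004 0 -0.006 0 0 0 1;0.006 0 -0.006 0 0 0 1;0.006 0.0005 0 0 0 0 1;0.006 0.0005 0 0 0 0 1;0.006 0.0005 0 0 0 0 1;0.006 0.0005 -0.001 0 0 0 1;0 0 -0.001 0 0 0 1;0 0 0 0 0 0 1' && python3 -m crank '0.006 0.0005 0 0 0 0 1;0.006 0.0005 0 0 0 0 1;0.006 0.0005 0 0 0 0 1;0.005 0.0004 0 0 0 0 1;0.005 0.0004 0 0 0 0 1;0.005 0.0004 0 0 0 0 1'
python3 - <<'E'
from h import *
c=snap('side','s10'); crop(c,230,220,370,330,5,'s10c')
E
```

```text
time_s: 14.48
position: [431.8, 97.3, 225.9]
eef_rot: [3.139, 0.133, -0.001]
force: [0.3, -0.1, -1.1]
grip_width: 27.9
time_s: 14.98
position: [465.2, 100.0, 226.0]
eef_rot: [3.139, 0.133, -0.0]
force: [0.5, -0.2, -1.3]
grip_width: 27.8
```

View pics/s10c.png

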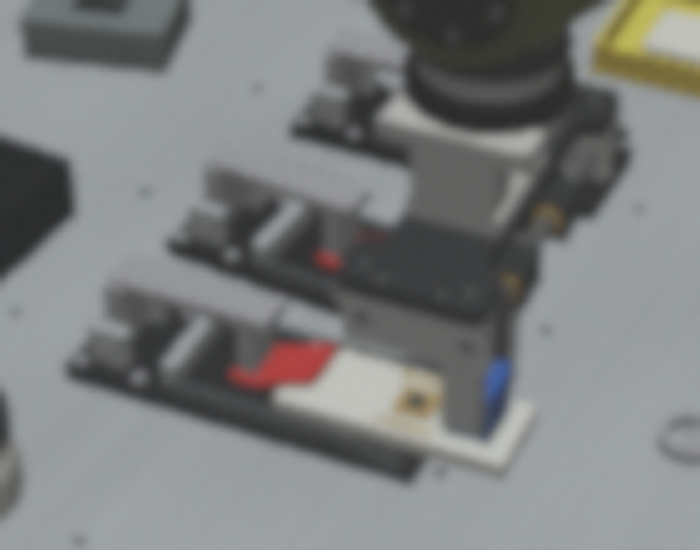

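The nose has entered under the red ski. I'll keep pushing slowly and watch the force.

```bash
python3 -m crank '0.004 0.0003 0 0 0 0 1;0.004 0.0003 0 0 0 0 1;0.004 0.0003 0 0 0 0 1;0.004 0.0004 0 0 0 0 1;0.004 0.0004 0 0 0 0 1' && python3 -m crank '0.004 0.0003 0 0 0 0 1;0.004 0.0003 0 0 0 0 1;0.004 0.0003 0 0 0 0 1;0.004 0.0004 0 0 0 0 1;0.003 0.0003 0 0 0 0 1' && python3 -m crank '0.003 0.0003 0 0 0 0 1;0.003 0.0003 0 0 0 0 1;0.002 0.0002 0 0 0 0 1;0 0 0 0 0 0 1'
```

```text
time_s: 15.45
position: [484.9, 101.7, 225.9]
eef_rot: [3.139, 0.133, -0.001]
force: [-2.4, -0.5, -2.0]
grip_width: 27.9
time_s: 15.87
position: [504.1, 103.3, 226.1]
eef_rot: [-3.139, -0.133, -0.0]
force: [-2.7, -0.0, -4.0]
grip_width: 27.8
time_s: 16.2
position: [512.1, 104.1, 226.1]
eef_rot: [-3.139, -0.133, -0.001]
force: [1.1, 0.3, -4.8]
grip_width: 27.9
```

Run:
```python
from h import *
c=snap('side','s11'); crop(c,230,220,370,330,5,'s11c')
```

```text
(no output)
```

View pics/s11c.png

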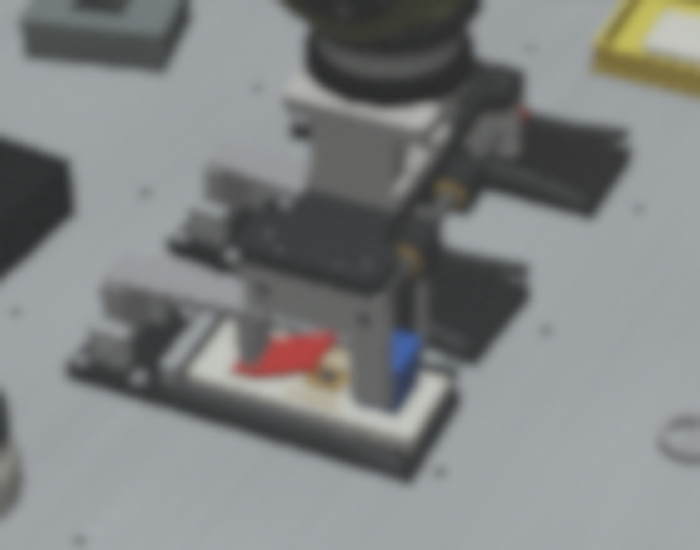

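```bash
python3 -m crank '0.0015 0.0001 0 0 0 0 1;0.001 0.0001 0 0 0 0 1;0 0 0 0 0 0 1' && python3 -m crank '0.001 0.0001 0 0 0 0 1;0.001 0.0001 0 0 0 0 1;0 0 0 0 0 0 1'
```

```text
time_s: 16.5
position: [514.2, 104.3, 226.2]
eef_rot: [-3.139, -0.133, -0.0]
force: [-0.7, -0.4, -2.8]
grip_width: 27.8
time_s: 16.75
position: [516.3, 104.5, 226.1]
eef_rot: [-3.139, -0.133, -0.0]
force: [-1.3, -0.0, -2.9]
grip_width: 27.6
```

```bash
python3 -m crank '0.001 0.0001 0 0 0 0 1;0 0 0 0 0 0 1' && python3 -m crank '0.001 0.0001 0 0 0 0 1;0 0 0 0 0 0 1'&& python3 -m crank '0.001 0.0001 0 0 0 0 1;0 0 0 0 0 0 1'
```

```text
time_s: 16.92
position: [517.0, 104.6, 226.0]
eef_rot: [3.139, 0.133, -0.002]
force: [-6.7, -0.5, -0.9]
grip_width: 27.5
time_s: 17.08
position: [517.6, 104.7, 225.8]
eef_rot: [3.139, 0.133, -0.005]
force: [-12.3, -1.7, 3.2]
grip_width: 27.6
time_s: 17.25
position: [518.2, 104.8, 225.6]
eef_rot: [3.138, 0.133, -0.008]
force: [-16.3, -1.4, 4.4]
grip_width: 27.7
```

The force rose to 16 N against the stop, so the carrier is home. I'll relieve, release and lift, then move towards the second chip at about (560,371), yaw -3°.

```bash
python3 -m crank '-0.002 -0.0002 0 0 0 0 1;0 0 0 0 0 0 0.5;0 0 0 0 0 0 0;0 0 0 0 0 0 -0.3;0 0 0 0 0 0 -0.3;0 0 0.03 0 0 0 -0.3;0 0 0.03 0 0 0 -0.3;0 0.02 0.03 0 0 -2 -0.3;0.005 0.03 0 0 0 -2 -0.3;0.007 0.035 0 0 0 -2 -0.3;0.007 0.035 0 0 0 -2 -0.3' && python3 -m crank '0.008 0.035 0 0 0 0 -0.3;0.008 0.035 0 0 0 0 -0.3;0.008 0.036 0 0 0 0 -0.3;0 0.035 0 0 0 0 -0.3;0 0 0 0 0 0 -0.3;0 0 0 0 0 0 -0.3'
python3 - <<'E'
from h import *
from scipy.spatial.transform import Rotation as Ro
s=get_state();Rm=Ro.from_rotvec(s['eef_rot']).as_matrix();print(s['position'],np.degrees(np.arctan2(Rm[1,1],Rm[0,1])))
c=snap('side','s12');c2=snap('top','t12');chips(c2,(165,195,355,320))
a=cv2.resize(c['img'][220:440,170:370],None,fx=2,fy=2);b=cv2.resize(c2['img'][195:315,160:360],None,fx=2,fy=2)
b=cv2.copyMakeBorder(b,0,a.shape[0]-b.shape[0],0,0,0);cv2.imwrite('pics/m12.png',np.hstack([a,b]))
E
```

```text
time_s: 18.17
position: [536.4, 225.8, 317.3]
eef_rot: [-3.139, 0.091, -0.004]
force: [0.7, 0.6, 0.4]
grip_width: 61.2
time_s: 18.67
position: [559.8, 367.0, 315.6]
eef_rot: [3.14, -0.083, 0.0]
force: [0.9, -2.1, -0.6]
grip_width: 61.0
[559.80189829 367.03116162 315.64451143] -93.01735528361466
plate (555.2, 107.9, 114.9, 43.5, 4.8) block from plate [517.3 104.7] (np.float64(262.0), np.float64(248.0))
blue [264.3 255.3] [516.6 104.3  40. ]
```

View pics/m12.png

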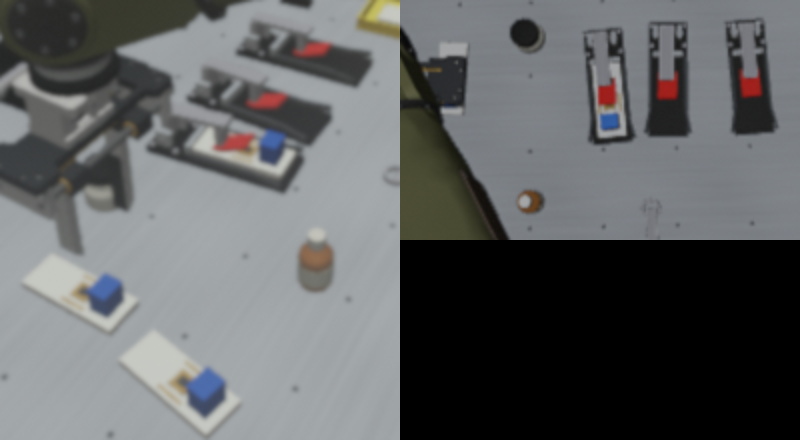

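The first carrier sits in the left bay with the shoe on it. In the side view the far chip's block is now near (272,415), where it was (275,400), so it may have been knocked. I'll measure it once the arm is out of the way. First I check the chip under the gripper.

Run:
```python
from h import *
P=[f(597.8,370,-3.2,0) for f in(block,plate)]+[f(463.7,379.5,-9.4,0) for f in(block,plate)]
draw(load('s12'),P,170,330,310,450,5,'d12')
```

```text
(no output)
```

View pics/d12.png

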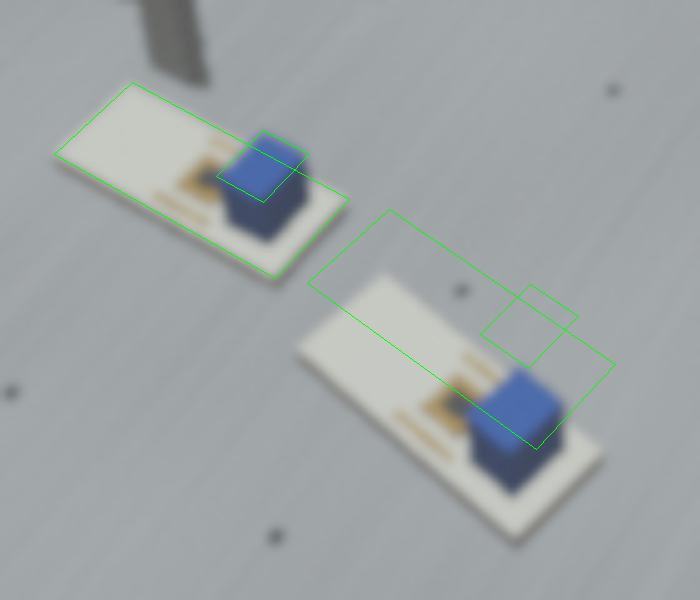

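The far chip was indeed knocked aside. This chip still fits the model, so I'll grasp it.

```bash
python3 -m crank '0 0.004 -0.03 0 0 0 -0.3;0 0 -0.03 0 0 0 -0.3;0 0 -0.02 0 0 0 -0.3;0 0 -0.015 0 0 0 -0.3;0 0 -0.005 0 0 0 -0.3;0 0 0 0 0 0 -0.3;0 0 0 0 0 0 -0.3' && python3 -m crank '0 0 0 0 0 0 0.1;0 0 0 0 0 0 0.3;0 0 0 0 0 0 0.5;0 0 0 0 0 0 0.7;0 0 0 0 0 0 1;0 0 0 0 0 0 1;0 0 0 0 0 0 1' 22
python3 - <<'E'
from h import *
c=snap('side','s13'); crop(c,150,300,270,400,6,'s13c')
E
```

```text
time_s: 19.35
position: [560.6, 369.0, 217.3]
eef_rot: [-3.14, 0.088, -0.002]
force: [-0.6, 0.3, 0.2]
grip_width: 61.0
time_s: 19.93
position: [560.2, 369.7, 216.4]
eef_rot: [-3.14, 0.086, -0.0]
force: [-1.0, 0.3, 3.0]
grip_width: 28.0
```

View pics/s13c.png

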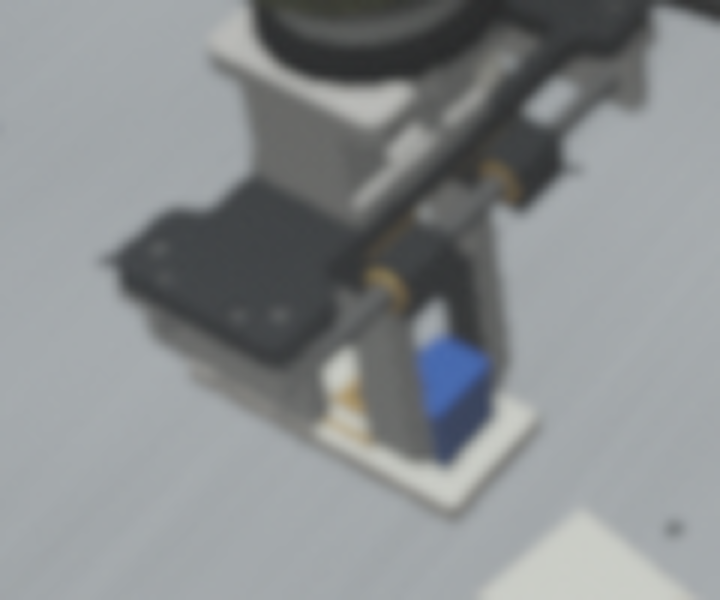

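Run:
```python
from h import *
def bay(x,y,yaw):
    a=np.radians(yaw);d=np.array([np.cos(a),np.sin(a)]);n=np.array([-d[1],d[0]]);o=np.array([x,y])
    f=lambda q,z:[np.r_[o+d*u+n*v,z] for u,v in q]
    return [f([(95,32),(95,-32),(-95,-32),(-95,32)],10),f([(35,23),(35,-23),(-85,-23),(-85,23)],20),f([(-95,0),(95,0)],10)]
P=bay(580.3,109.9,4.8)+bay(589,10.7,-1.3)+bay(589,-123,3.5)
draw(load('t12'),P,245,198,355,272,7,'d13')
draw(load('s12'),P,245,225,365,315,6.5,'d14')
```

```text
(no output)
```

View pics/d13.png

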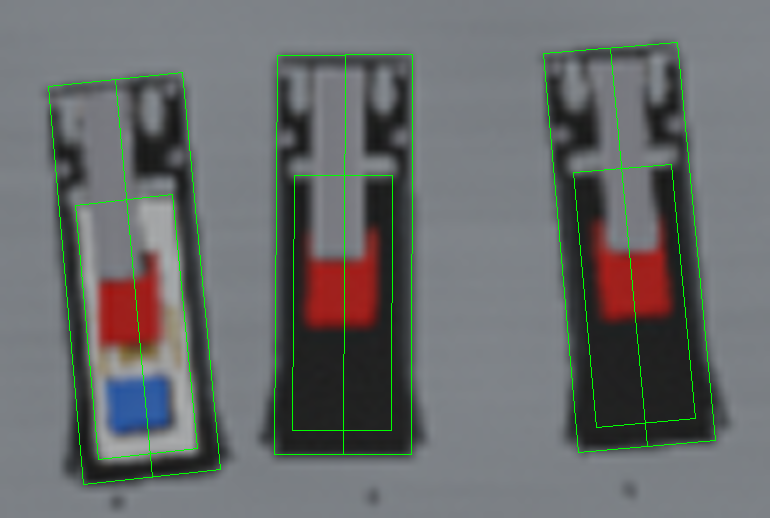

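View pics/d14.png

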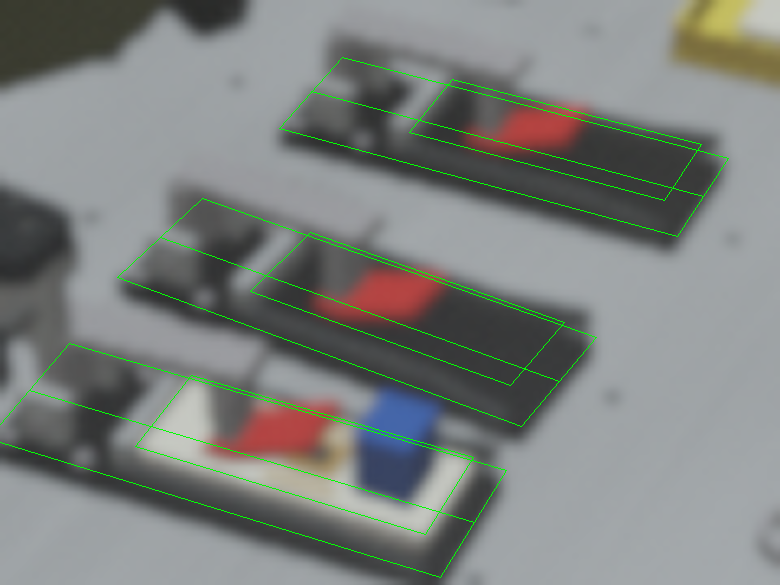

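The bay models fit within about 1–2 mm in both views. I'll carry chip 2 to the middle bay mouth at TCP (405,15).

```bash
python3 -m crank '0 0 0.025 0 0 0 1;0 0 0.03 0 0 0 1;0 0 0.03 0 0 0 1;-0.015 -0.03 0.005 0 0 0.7 1;-0.016 -0.036 0 0 0 1 1;-0.016 -0.036 0 0 0 0 1;-0.016 -0.036 0 0 0 0 1;-0.016 -0.036 0 0 0 0 1;-0.016 -0.036 0 0 0 0 1;-0.016 -0.036 0 0 0 0 1;-0.015 -0.036 0 0 0 0 1;-0.015 -0.036 0 0 0 0 1' && python3 -m crank '-0.014 -0.034 0 0 0 0 1;0 0 0 0 0 0 1;0 0 -0.03 0 0 0 1;0 0 -0.025 0 0 0 1;0 0 -0.02 0 0 0 1;0 0 0 0 0 0 1;0 0 0 0 0 0 1'
python3 - <<'E'
from h import *
from scipy.spatial.transform import Rotation as Ro
s=get_state();Rm=Ro.from_rotvec(s['eef_rot']).as_matrix();print(s['position'],np.degrees(np.arctan2(Rm[1,1],Rm[0,1])))
c=snap('side','s14'); crop(c,240,200,380,310,5,'s14c')
c=snap('top','t14');chips(c,(150,195,240,330))
E
```

```text
time_s: 20.98
position: [417.9, 50.2, 306.0]
eef_rot: [3.141, -0.039, -0.0]
force: [0.5, -0.9, -0.7]
grip_width: 27.8
time_s: 21.57
position: [405.2, 17.7, 231.0]
eef_rot: [-3.141, 0.039, 0.003]
force: [1.1, -0.1, -0.2]
grip_width: 27.7
[405.19552006  17.67282323 230.97498421] -91.44014487153878
plate (449.2, 409.2, 116.7, 43.0, -13.1) block from plate [412.2 417.8] (np.float64(172.0), np.float64(280.0))
blue [167.2 290.6] [411.9 413.5  40. ]
```

View pics/s14c.png

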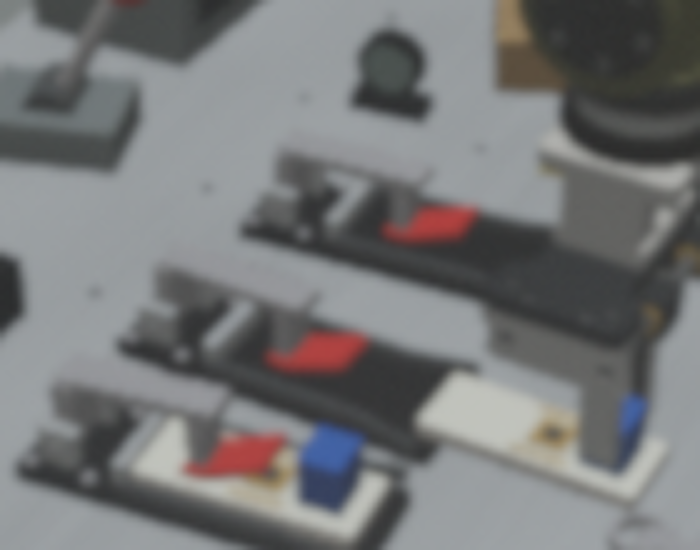

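```bash
python3 -m crank '0 -0.002 0 0 0 0 1;0.005 0 -0.003 0 0 0 1;0.006 -0.0001 0 0 0 0 1;0.006 -0.0001 0 0 0 0 1;0.006 -0.0001 0 0 0 0 1;0.006 -0.0002 -0.001 0 0 0 1;0 0 -0.001 0 0 0 1;0 0 0 0 0 0 1' && python3 -m crank '0.006 -0.0001 0 0 0 0 1;0.006 -0.0001 0 0 0 0 1;0.006 -0.0001 0 0 0 0 1;0.006 -0.0001 0 0 0 0 1;0.006 -0.0002 0 0 0 0 1;0.006 -0.0002 0 0 0 0 1'
python3 - <<'E'
from h import *
c=snap('side','s15'); crop(c,240,200,380,310,5,'s15c')
E
```

```text
time_s: 22.33
position: [434.6, 15.1, 226.0]
eef_rot: [-3.141, 0.04, -0.001]
force: [1.8, -0.3, 1.7]
grip_width: 27.9
time_s: 22.83
position: [470.7, 14.3, 226.2]
eef_rot: [-3.141, 0.04, 0.001]
force: [-5.4, -0.3, 7.7]
grip_width: 28.0
```

View pics/s15c.png

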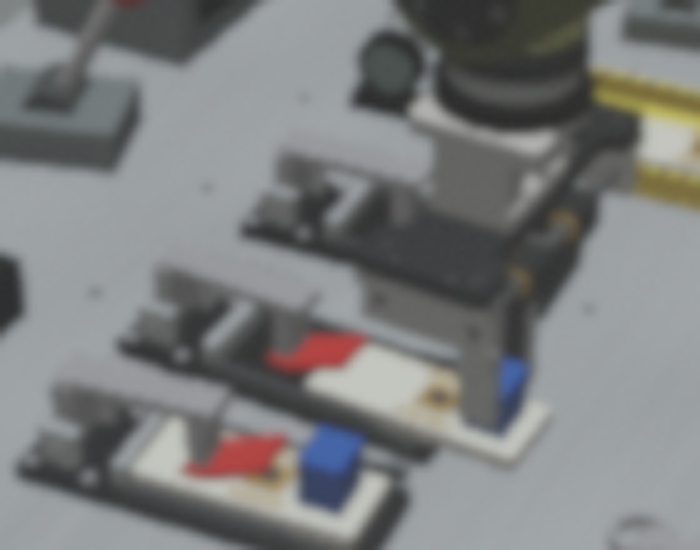

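```bash
python3 -m crank '0.004 -0.0001 0.0005 0 0 0 1;0.004 -0.0001 0 0 0 0 1;0.004 -0.0001 0 0 0 0 1;0.004 -0.0001 0 0 0 0 1;0.004 -0.0001 0 0 0 0 1' && python3 -m crank '0.004 -0.0001 0 0 0 0 1;0.004 -0.0001 0 0 0 0 1;0.004 -0.0001 0 0 0 0 1;0.004 -0.0001 0 0 0 0 1;0.003 0 0 0 0 0 1' && python3 -m crank '0.003 0 0 0 0 0 1;0.003 -0.0001 0 0 0 0 1;0.002 0 0 0 0 0 1;0 0 0 0 0 0 1'
```

```text
time_s: 23.3
position: [490.1, 13.8, 226.3]
eef_rot: [-3.141, 0.04, 0.004]
force: [-4.2, -0.5, 1.3]
grip_width: 27.6
time_s: 23.72
position: [509.6, 13.3, 226.4]
eef_rot: [3.141, -0.04, -0.0]
force: [-3.0, -0.2, -1.9]
grip_width: 28.0
time_s: 24.05
position: [517.6, 13.2, 226.6]
eef_rot: [3.141, -0.04, 0.001]
force: [1.2, 0.7, -4.0]
grip_width: 27.8
```

```bash
python3 -m crank '0.002 0 0 0 0 0 1;0.002 0 0 0 0 0 1;0 0 0 0 0 0 1' && python3 -m crank '0.0015 0 0 0 0 0 1;0 0 0 0 0 0 1' && python3 -m crank '0.0015 0 0 0 0 0 1;0 0 0 0 0 0 1'&& python3 -m crank '0.0015 0 0 0 0 0 1;0 0 0 0 0 0 1'
```

```text
time_s: 24.3
position: [521.4, 13.3, 226.6]
eef_rot: [-3.141, 0.04, -0.0]
force: [0.3, 0.6, -4.1]
grip_width: 27.8
time_s: 24.47
position: [522.8, 13.2, 226.6]
eef_rot: [-3.141, 0.04, -0.0]
force: [-0.7, -0.4, -4.1]
grip_width: 28.1
time_s: 24.63
position: [524.3, 13.3, 226.6]
eef_rot: [-3.141, 0.04, -0.0]
force: [0.1, 0.8, -5.2]
grip_width: 27.7
time_s: 24.8
position: [525.5, 13.2, 226.5]
eef_rot: [3.141, -0.04, -0.002]
force: [-6.3, 0.1, -1.2]
grip_width: 27.7
```

```bash
python3 -m crank '0.0015 0 0 0 0 0 1;0 0 0 0 0 0 1'
```

```text
time_s: 24.97
position: [526.4, 13.2, 226.3]
eef_rot: [3.141, -0.039, -0.008]
force: [-16.0, -1.6, 5.1]
grip_width: 27.8
```

It is home, with 16 N at the stop. I'll release and go to the third chip, whose block t14 put at about (412,416), yaw -13.1°.

```bash
python3 -m crank '-0.002 0 0 0 0 0 1;0 0 0 0 0 0 0.5;0 0 0 0 0 0 0;0 0 0 0 0 0 -0.3;0 0 0 0 0 0 -0.3;0 0 0.03 0 0 0 -0.3;0 0 0.03 0 0 0 -0.3;0 0.02 0.03 0 0 -2 -0.3;-0.009 0.033 0 0 0 -2 -0.3;-0.009 0.035 0 0 0 -2 -0.3;-0.01 0.035 0 0 0 -2 -0.3' && python3 -m crank '-0.01 0.035 0 0 0 -2 -0.3;-0.01 0.035 0 0 0 -1.7 -0.3;-0.01 0.035 0 0 0 0 -0.3;-0.011 0.035 0 0 0 0 -0.3;-0.011 0.035 0 0 0 0 -0.3;-0.011 0.035 0 0 0 0 -0.3;-0.011 0.035 0 0 0 0 -0.3;-0.011 0.035 0 0 0 0 -0.3;0 0 -0.03 0 0 0 -0.3;0 0 -0.025 0 0 0 -0.3;0 0 0 0 0 0 -0.3;0 0 0 0 0 0 -0.3'
python3 - <<'E'
from h import *
from scipy.spatial.transform import Rotation as Ro
s=get_state();Rm=Ro.from_rotvec(s['eef_rot']).as_matrix();print(s['position'],np.degrees(np.arctan2(Rm[1,1],Rm[0,1])))
P=[f(449.2,409.2,-13.1,0) for f in(block,plate)]
c=snap('side','s16');draw(c,P,210,350,330,440,6,'s16c');crop(c,230,210,370,320,5,'s16b')
E
```

```text
time_s: 25.88
position: [496.8, 137.4, 317.5]
eef_rot: [-3.13, 0.263, -0.003]
force: [0.6, 1.1, 0.7]
grip_width: 61.1
time_s: 26.88
position: [412.2, 416.3, 261.4]
eef_rot: [3.12, -0.36, -0.002]
force: [-0.2, -0.5, 0.5]
grip_width: 61.3
[412.24144278 416.26718417 261.39161638] -103.15158112648078
```

View pics/s16c.png

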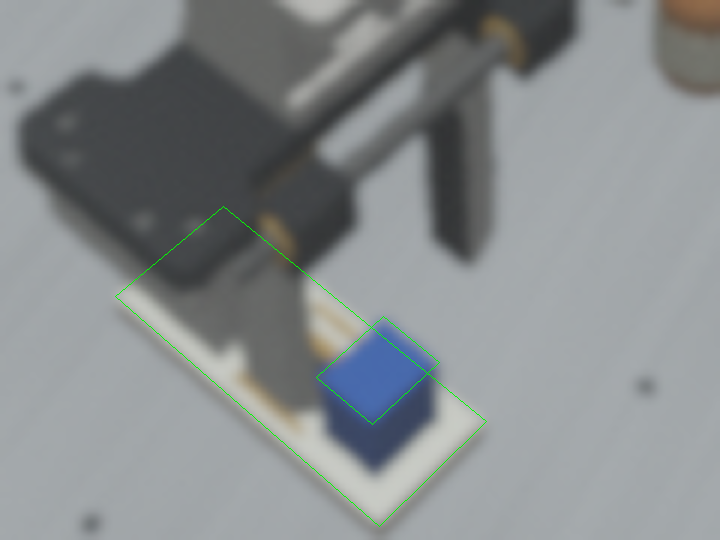

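View pics/s16b.png

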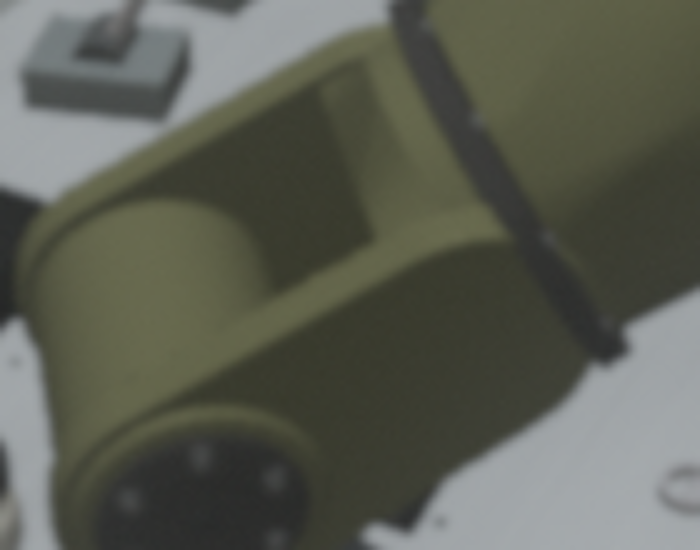

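The chip fits its model, so I'll descend and grip.

```bash
python3 -m crank '0 0 -0.02 0 0 0 -0.3;0 0 -0.015 0 0 0 -0.3;0 0 -0.007 0 0 0 -0.3;0 0 -0.004 0 0 0 -0.3;0 0 0 0 0 0 -0.3;0 0 0 0 0 0 -0.3' && python3 -m crank '0 0 0 0 0 0 0.1;0 0 0 0 0 0 0.3;0 0 0 0 0 0 0.5;0 0 0 0 0 0 0.7;0 0 0 0 0 0 1;0 0 0 0 0 0 1;0 0 0 0 0 0 1' 22
python3 - <<'E'
from h import *
c=snap('side','s17'); crop(c,210,340,330,440,6,'s17c')
E
```

```text
time_s: 27.43
position: [412.5, 416.4, 216.8]
eef_rot: [-3.12, 0.36, -0.002]
force: [-0.3, 0.4, 0.5]
grip_width: 61.2
time_s: 28.02
position: [412.2, 416.3, 215.7]
eef_rot: [-3.121, 0.36, -0.0]
force: [-0.8, 0.2, 1.4]
grip_width: 28.1
```

View pics/s17c.png

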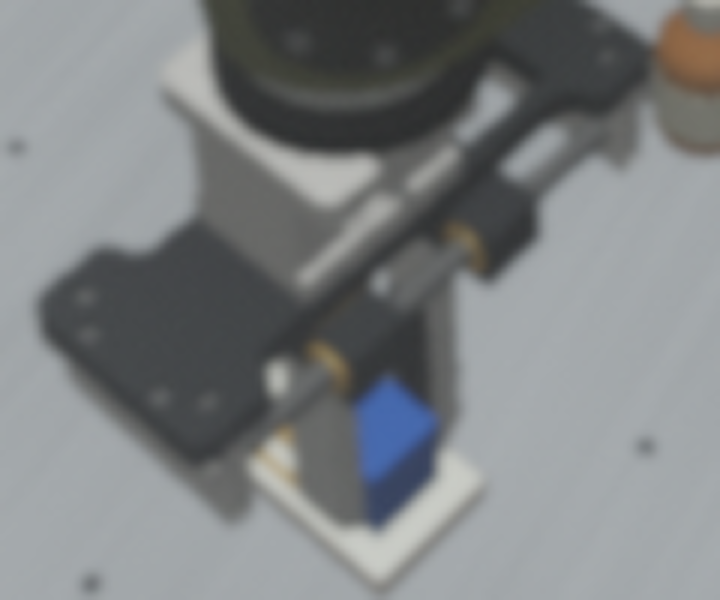

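```bash
python3 -m crank '0 0 0.025 0 0 0 1;0 0 0.03 0 0 0 1;0 0 0.03 0 0 0 1;0 -0.03 0.015 0 0 2 1;0 -0.036 0 0 0 2 1;0 -0.036 0 0 0 2 1;0 -0.036 0 0 0 2 1;0 -0.036 0 0 0 2 1;0 -0.036 0 0 0 2 1;0 -0.036 0 0 0 2 1;0 -0.036 0 0 0 2 1;0 -0.036 0 0 0 0.6 1' && python3 -m crank '-0.001 -0.036 0 0 0 0 1;-0.001 -0.036 0 0 0 0 1;-0.001 -0.036 0 0 0 0 1;-0.001 -0.036 0 0 0 0 1;-0.001 -0.036 0 0 0 0 1;-0.001 -0.036 0 0 0 0 1;0 -0.015 0 0 0 0 1;0 0 -0.03 0 0 0 1;0 0 -0.03 0 0 0 1;0 0 -0.02 0 0 0 1;0 0 0 0 0 0 1;0 0 0 0 0 0 1'
python3 - <<'E'
from h import *
from scipy.spatial.transform import Rotation as Ro
s=get_state();Rm=Ro.from_rotvec(s['eef_rot']).as_matrix();print(s['position'],np.degrees(np.arctan2(Rm[1,1],Rm[0,1])))
c=snap('side','s18'); crop(c,250,180,410,300,5,'s18c')
E
```

```text
time_s: 29.07
position: [411.6, 96.6, 315.6]
eef_rot: [3.14, 0.098, -0.0]
force: [1.0, 0.7, -0.8]
grip_width: 27.6
time_s: 30.07
position: [406.1, -132.7, 235.5]
eef_rot: [-3.139, -0.095, 0.003]
force: [0.9, -0.3, -1.1]
grip_width: 27.6
[ 406.14905252 -132.74556277  235.47230229] -86.54948601860129
```

View pics/s18c.png

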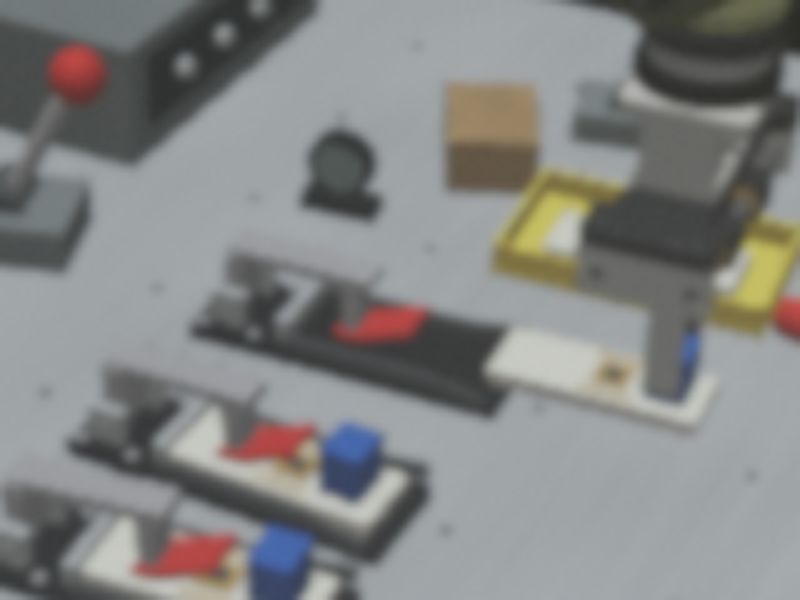

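```bash
python3 -m crank '0.003 0 -0.005 0 0 0 1;0.006 0.0003 -0.003 0 0 0 1;0.006 0.0003 0 0 0 0 1;0.006 0.0004 0 0 0 0 1;0.006 0.0004 0 0 0 0 1;0.006 0.0004 -0.001 0 0 0 1;0 0 0 0 0 0 1' && python3 -m crank '0.006 0.0004 0 0 0 0 1;0.006 0.0004 0 0 0 0 1;0.006 0.0003 0 0 0 0 1;0.006 0.0004 0 0 0 0 1;0.005 0.0003 0 0 0 0 1;0.005 0.0003 0 0 0 0 1'
python3 - <<'E'
from h import *
c=snap('side','s19'); crop(c,250,180,410,300,5,'s19c')
E
```

```text
time_s: 30.7
position: [440.2, -130.9, 226.6]
eef_rot: [3.14, 0.095, 0.001]
force: [0.6, -0.0, -1.8]
grip_width: 28.0
time_s: 31.2
position: [473.7, -128.8, 226.6]
eef_rot: [-3.14, -0.095, 0.0]
force: [0.7, 0.1, -1.4]
grip_width: 27.9
```

View pics/s19c.png

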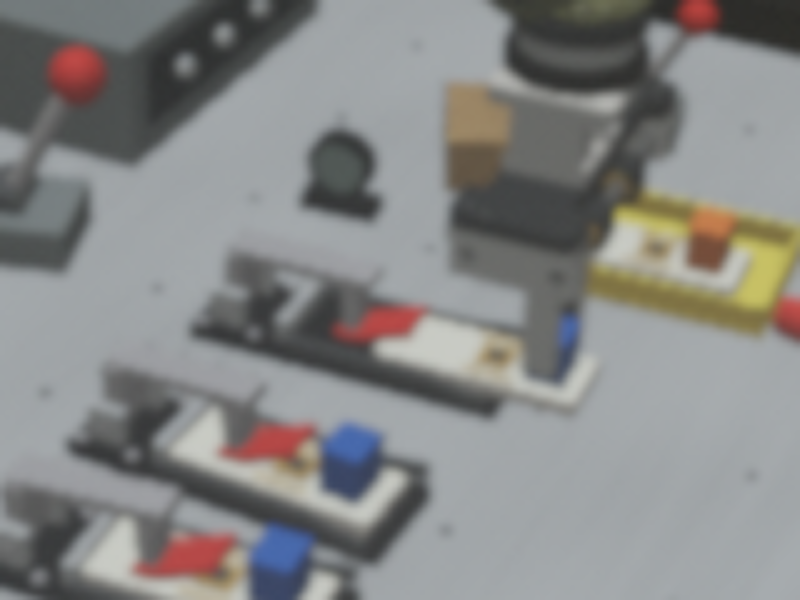

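```bash
python3 -m crank '0.004 0.0002 -0.0005 0 0 0 1;0.004 0.0003 0 0 0 0 1;0.004 0.0002 0 0 0 0 1;0.004 0.0003 0 0 0 0 1;0.004 0.0002 0 0 0 0 1' && python3 -m crank '0.004 0.0003 0 0 0 0 1;0.004 0.0002 0 0 0 0 1;0.004 0.0003 0 0 0 0 1;0.004 0.0002 0 0 0 0 1' && python3 -m crank '0.003 0.0002 0 0 0 0 1;0.003 0.0002 0 0 0 0 1;0.002 0.0001 0 0 0 0 1;0 0 0 0 0 0 1' && python3 -m crank '0.002 0.0001 0 0 0 0 1;0.002 0.0001 0 0 0 0 1;0 0 0 0 0 0 1'
```

```text
time_s: 31.67
position: [493.3, -127.6, 226.0]
eef_rot: [-3.14, -0.094, 0.001]
force: [-3.8, -0.1, -1.4]
grip_width: 28.0
time_s: 32.0
position: [509.5, -126.6, 226.0]
eef_rot: [-3.14, -0.095, 0.0]
force: [-3.7, -0.1, -1.6]
grip_width: 28.0
time_s: 32.33
position: [517.6, -126.1, 226.1]
eef_rot: [3.14, 0.095, 0.001]
force: [0.3, 0.2, -4.0]
grip_width: 27.9
time_s: 32.58
position: [521.4, -125.9, 226.1]
eef_rot: [3.14, 0.095, 0.0]
force: [-0.3, -0.2, -4.9]
grip_width: 28.2
```

```bash
python3 -m crank '0.0015 0.0001 0 0 0 0 1;0.001 0 0 0 0 0 1;0 0 0 0 0 0 1' && python3 -m crank '0.0015 0.0001 0 0 0 0 1;0 0 0 0 0 0 1' && python3 -m crank '0.0015 0.0001 0 0 0 0 1;0 0 0 0 0 0 1'
```

```text
time_s: 32.83
position: [523.8, -125.8, 226.1]
eef_rot: [3.14, 0.095, 0.0]
force: [-0.1, 0.4, -3.5]
grip_width: 27.9
time_s: 33.0
position: [525.3, -125.8, 226.1]
eef_rot: [-3.14, -0.094, -0.0]
force: [-0.3, 0.4, -4.1]
grip_width: 27.8
time_s: 33.17
position: [526.7, -125.6, 226.0]
eef_rot: [-3.14, -0.095, 0.001]
force: [-4.7, -0.2, -1.8]
grip_width: 27.5
```

```bash
python3 -m crank '0.0015 0.0001 0 0 0 0 1;0 0 0 0 0 0 1'
```

```text
time_s: 33.33
position: [527.6, -125.5, 225.8]
eef_rot: [-3.139, -0.095, 0.006]
force: [-13.4, 0.4, 2.8]
grip_width: 27.2
```

Home. I'll release, lift and move towards the lever's robot side, then check all the bays.

```bash
python3 -m crank '-0.002 -0.0001 0 0 0 0 1;0 0 0 0 0 0 0.5;0 0 0 0 0 0 0;0 0 0 0 0 0 -0.3;0 0 0 0 0 0 -0.3;0 0 0.03 0 0 0 -0.3;0 0 0.035 0 0 0 -0.3;0 0 0.035 0 0 0 -0.3;-0.01 -0.03 0 0 0 2 0;-0.01 -0.036 0 0 0 2 0.5;-0.008 -0.036 0 0 0 2 1;-0.008 -0.036 0 0 0 2 1' && python3 -m crank '-0.008 -0.036 0 0 0 0.5 1;-0.008 -0.036 0 0 0 0 1;-0.008 -0.036 0 0 0 0 1;-0.006 -0.036 0 0 0 0 1;0 -0.036 0 0 0 0 1;0 -0.008 0 0 0 0 1;0 0 0 0 0 0 1' 20
python3 - <<'E'
from h import *
from scipy.spatial.transform import Rotation as Ro
s=get_state();Rm=Ro.from_rotvec(s['eef_rot']).as_matrix();print(s['position'],s['grip_width'],np.degrees(np.arctan2(Rm[1,1],Rm[0,1])))
c=snap('side','s20'); crop(c,230,180,420,315,4.2,'s20c')
c=snap('top','t20');cv2.imwrite('pics/t20c.png',cv2.resize(c['img'][190:320,240:460],None,fx=3.6,fy=3.6,interpolation=cv2.INTER_CUBIC)); chips(c,(240,195,355,280))
E
```

```text
time_s: 34.33
position: [489.6, -265.0, 326.8]
eef_rot: [3.125, 0.317, 0.002]
force: [1.2, -0.1, -0.7]
grip_width: 37.8
time_s: 34.92
position: [459.5, -453.6, 325.7]
eef_rot: [3.125, 0.323, 0.0]
force: [0.7, 0.6, -0.8]
grip_width: 0.4
[ 459.51876313 -453.63182278  325.70126641] 0.44616227414681964 -78.19515972778126
plate (555.2, 107.8, 115.7, 43.6, 4.8) block from plate [517.3 104.6] (np.float64(264.0), np.float64(244.0))
plate (564.8, 11.8, 113.0, 42.9, -1.1) block from plate [526.8  12.5] (np.float64(294.0), np.float64(240.0))
plate (564.5, -124.5, 116.5, 44.1, 3.5) block from plate [ 526.6 -126.8] (np.float64(335.0), np.float64(239.0))
blue [292.6 251.9] [524.9  13.7  40. ]
blue [336.2 251. ] [ 524.4 -126.2   40. ]
blue [264.3 255.3] [516.6 104.3  40. ]
```

View pics/s20c.png

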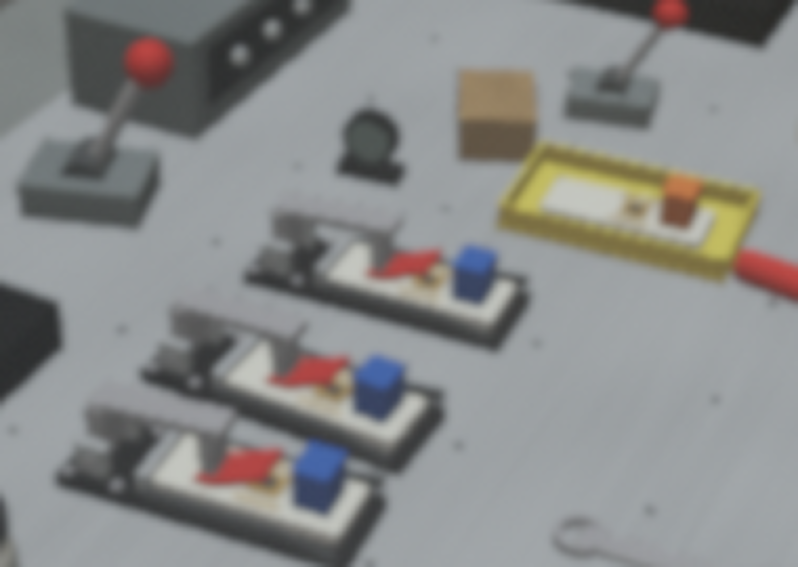

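View pics/t20c.png

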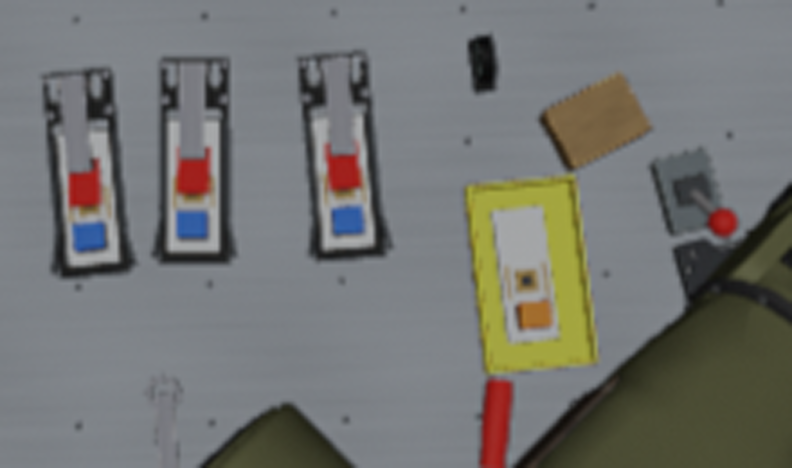

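All three fresh carriers are seated against their stops with the shoes on them, and the spent carrier is flat in the tray. The top-view plate origins match the expected positions within about 2 mm. Now I switch the lever ON.

```bash
python3 -m crank '0 0 -0.025 0 0 0 1;0 0.001 -0.026 0 0 0 1;0 0 0 0 0 0 1' && python3 -m crank '0.0073 0.0016 0 0 0 0 1;0.0073 0.0016 0 0 0 0 1;0.0073 0.0016 0 0 0 0 1;0.0073 0.0016 0 0 0 0 1;0.0073 0.0016 0 0 0 0 1;0.0073 0.0016 0 0 0 0 1;0.0073 0.0016 0 0 0 0 1;0.0073 0.0016 0 0 0 0 1;0.0073 0.0016 0 0 0 0 1;0.0073 0.0016 0 0 0 0 1;0.0073 0.0016 0 0 0 0 1;0 0 0 0 0 0 1' && python3 -m crank '0.003 0.0006 0 0 0 0 1;0.003 0.0006 0 0 0 0 1;0 0 0 0 0 0 1'&& python3 -m crank '0.003 0.0006 0 0 0 0 1;0 0 0 0 0 0 1'
```

```text
time_s: 35.27
position: [460.2, -448.4, 270.7]
eef_rot: [-3.119, -0.329, 0.006]
force: [-0.6, 0.1, -0.7]
grip_width: 0.4
time_s: 36.27
position: [541.7, -432.5, 274.9]
eef_rot: [-3.124, -0.328, -0.0]
force: [-0.2, 0.2, -0.1]
grip_width: -0.1
time_s: 36.52
position: [546.8, -431.7, 275.0]
eef_rot: [-3.124, -0.327, 0.0]
force: [0.4, -0.2, -1.1]
grip_width: 0.6
time_s: 36.68
position: [549.7, -431.2, 275.1]
eef_rot: [3.124, 0.327, 0.0]
force: [0.2, 0.9, -1.2]
grip_width: 0.6
```

```bash
python3 -m crank '0.003 0.0006 0 0 0 0 1;0.003 0.0006 0 0 0 0 1;0 0 0 0 0 0 1'; python3 -m crank '0.003 0.0006 0 0 0 0 1;0 0 0 0 0 0 1';python3 - <<'E'
from h import *
c=snap('side','s21'); crop(c,320,130,440,230,6,'s21c')
E
```

```text
time_s: 36.93
position: [555.9, -429.9, 275.2]
eef_rot: [3.124, 0.327, 0.0]
force: [0.4, -0.5, 0.3]
grip_width: 0.3
time_s: 37.1
position: [558.8, -429.3, 275.2]
eef_rot: [3.124, 0.327, 0.0]
force: [-0.6, -0.9, 0.3]
grip_width: 0.4
```

View pics/s21c.png

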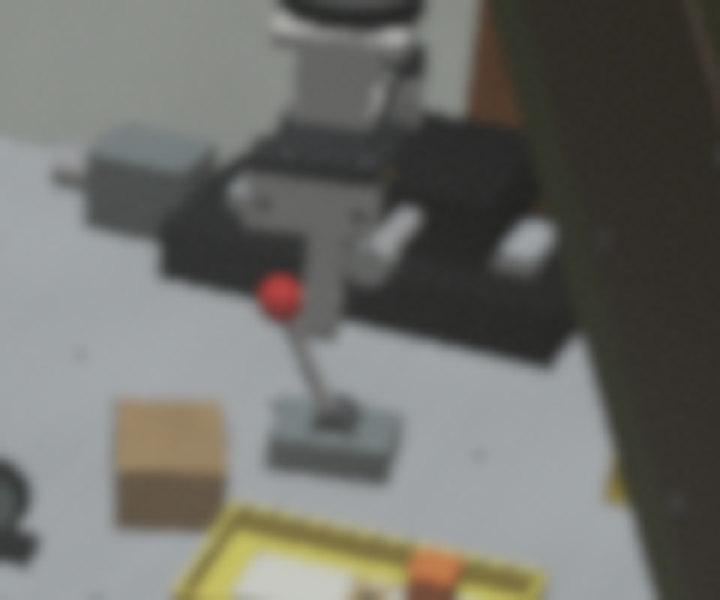

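The ball at crop (280,297) leans fully away, about where it was at the start, so the lever is ON. I'll back off, clear the arm and check.

```bash
python3 -m crank '-0.02 -0.004 0 0 0 0 1;-0.03 -0.006 0.01 0 0 0 1;-0.03 -0.006 0.03 0 0 0 1;-0.03 0 0.035 0 0 0 1;-0.03 0 0.03 0 0 0 1;-0.03 0 0.02 0 0 0 1;-0.03 0 0 0 0 0 1;-0.03 0 0 0 0 0 1;0 0 0 0 0 0 1;0 0 0 0 0 0 1;0 0 0 0 0 0 1'
python3 - <<'E'
from h import *
c=snap('side','s22'); crop(c,190,140,430,320,3.3,'s22c')
c=snap('top','t22');crop(c,160,130,480,330,2.5,'t22c'); chips(c,(240,195,355,280))
for n in ('top0','t22'):
    c=load(n); print(n,[pt(c,u,v).round(0).tolist() for u,v in[(434,229)]])
E
```

```text
time_s: 38.07
position: [333.0, -445.3, 395.6]
eef_rot: [3.124, 0.327, 0.001]
force: [0.7, 0.1, -0.6]
grip_width: 0.5
plate (555.2, 107.9, 114.9, 43.5, 4.8) block from plate [517.3 104.7] (np.float64(262.0), np.float64(248.0))
plate (564.7, 11.8, 113.1, 42.6, -0.9) block from plate [526.7  12.4] (np.float64(291.0), np.float64(244.0))
plate (564.5, -124.2, 116.5, 43.9, 4.0) block from plate [ 526.6 -126.9] (np.float64(332.0), np.float64(243.0))
blue [292.6 251.9] [524.9  13.7  40. ]
blue [336.2 251. ] [ 524.4 -126.2   40. ]
blue [264.3 255.3] [516.6 104.3  40. ]
top0 [[577.0, -425.0, 106.0]]
t22 [[577.0, -425.0, 108.0]]
```

View pics/s22c.png

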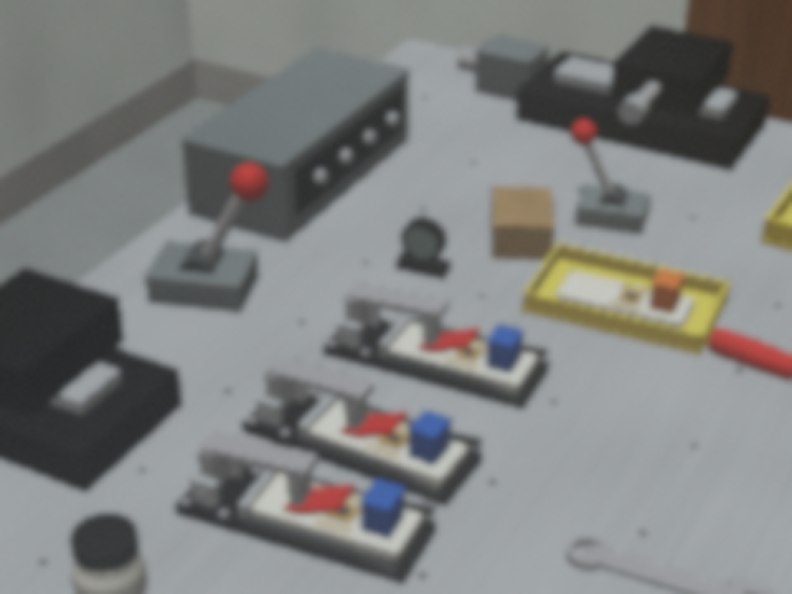

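View pics/t22c.png

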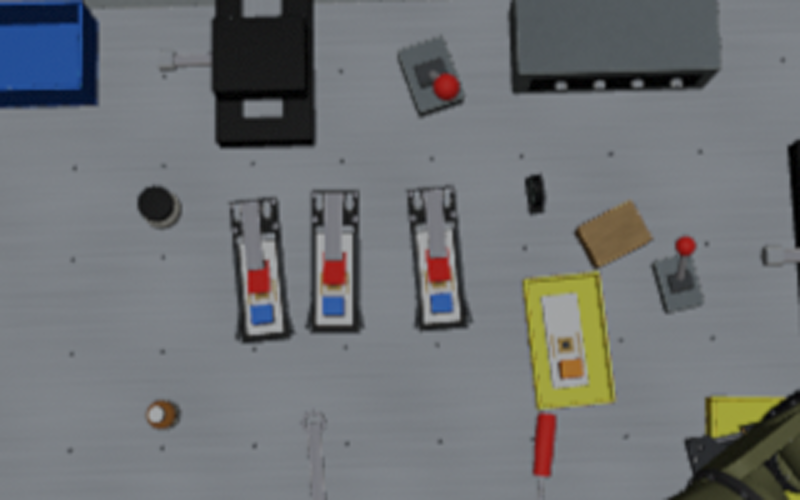

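The pictures show every item in its final state: three blue carriers under their arms, orange flat in the tray, lever away, bystanders where they were. The robot is clear of everything, so I'm handing in.

```bash
python3 -c "
from bench import close_job
print(close_job())"
```

```text
the job is handed in; nothing more can be done
None
```

The job is done and handed in at about 38 s on the robot's clock; no verdict was reported.

- **What I did:** I switched the small power lever off, then drew the spent carrier out and laid it flat in the small yellow tray. I slid each of the three fresh carriers into its own bay until it met the stop at about 13–16 N, then switched the lever back on. One fresh carrier had been knocked aside during the run, so I measured it again before gripping it.
- **Last checks:**
  - Both cameras show each fresh carrier under its red shoe and in line with its bay, about 1–2 mm from the expected position.
  - The orange carrier is flat in the tray, and the lever's ball is back where it was at the start, on the ON side.
  - The bystanders look unmoved and the arm is clear.
  - The arm angles could not be read directly, so "bearing down" is judged from the pictures and the push forces.
- **One thing out of line:** switching off pressed the lever against its end stop with about 71 N at the wrist. That is under the 120 N wrist limit, and I backed off straight away. If the judge counts the finger pushing on the lever under the 40 N rule for the arm and gripper body, that moment would be over it.

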